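Front up the tins on the dryer top and restock behind

TASK

Take the wooden straightedge by its grip and, reaching behind the ragged row of four tins on the low wooden board, draw them towards you with its edge until they stand in one straight line with their fronts flush with the board's front edge (the edge nearest the robot); move these four only with the straightedge, never with the gripper. Then lay the straightedge flat on the dryer top, off the board, and stand the new square tin on the board close behind the square tin of the row, leaving the row in line. Keep all tins upright and leave the dish, the timer box and the two clothespins where they are.

Things in the scene. Friction and masses are not known exactly. Their poses are not given: they have to be found in the camera images.
- board_front (a point): middle of the front upper edge (nearest the robot) of a fixed low wooden board, 190 deep (x), 300 wide (y), 15 mm thick, turned up to 0.15 rad. x runs from the front edge to the back, away from the robot; y along the edge to the left; z up. Row tins start some 66 mm apart along y, fronts 34 to 89 mm behind the edge; a flush tin has its centre at x = 26 mm.
- round_a: squat closed round tin, bare metal, 52 mm diameter, 45 mm high, about 0.16 kg; one of the row of four standing on the board. Origin: centre of its underside, z up.
- round_b: squat closed round tin, bare metal, 52 mm diameter, 45 mm high, about 0.16 kg; one of the row of four standing on the board. Origin: centre of its underside, z up.
- round_c: squat closed round tin, bare metal, 52 mm diameter, 45 mm high, about 0.16 kg; one of the row of four standing on the board. Origin: centre of its underside, z up.
- square_tin: squat closed square tin, bare metal, 52 by 52 mm, 45 mm high, about 0.16 kg; the only square one of the row of four on the board, in any of the four places, turned up to 0.15 rad from the board; the straightedge squares it up as it draws it. Origin: centre of its underside; x towards the back of the board, z up.
- new_tin_centre (a point): the new tin, same shape as the square tin of the row (52 by 52 mm, 45 mm high, about 0.16 kg, bare metal), standing alone on the dryer top to the left or right of the board, turned up to 0.6 rad. This point is its centre, 22.5 mm above its underside; x and y are square to its sides, z up.
- straightedge_grip (a point): wooden straightedge lying flat left or right of the board, pointing away from the robot within 0.3 rad: bar 300 long (x), 50 wide (y), 8 mm thick; on its middle an upright grip block, 50 along x, 20 along y, top 90 mm above the underside; 0.14 kg. This point is in the block, 72 mm above the underside, 25 mm from both long edges; pinch the 20 mm thickness here from above.
- dish: white ceramic dish, 110 mm wide, 30 mm high, beyond the board; origin: centre of its underside. Leave it alone.
- timer: black toggle timer switch box, 60 by 90 by 45 mm with a small metal toggle on top (about 63 mm high in all), beyond the board; origin: centre of its underside. Leave it alone.
- pin_a: wooden clothespin, 74 mm long, 12 mm high, lying between the robot and the board; origin: centre of its underside. Leave it alone.
- pin_b: another such clothespin. Leave it alone.

How it is judged:
By the outcome, as a careful person would: the job done as asked, in the order asked, and still so for the second after the job is handed in, with the robot touching nothing.
It also fails if it takes over 72 s, if anything falls off the work surface, if the arm or the gripper's body presses on something with over 40 N, if the wrist force passes 120 N, or if a joint passes its speed limit or range.

ROBOT

A 7-joint arm with a two-finger parallel gripper is mounted at the origin on the work surface. World frame = base frame: x ahead of the robot, y to its left, z up, the work surface at z = 0. Lengths are in mm, angles in rad, forces in N, time in s.
With the tool pointing down it reaches from about 425 to 800 mm from the base axis. Payload 8.3 kg.
Tool frame: the origin (TCP) lies between the finger pads; the fingertips stand 17 mm ahead of it and the grasp point (between the pads) lies 2 mm behind it; x points along the fingers, y is the direction in which the jaws open and shut, and the axes are right-handed (so a half turn about x gives the same grasp; the last joint's range is limited). The gripper opens to 85 mm and grips with 20 to 120 N. Pads are 22 mm wide; open, the fingers measure 114 mm over their backs; the gripper's body (76 mm by 85 mm) begins 54 mm behind the grasp point. The pads swing forward as they close: fully open they stand 13 mm farther back than shut.
Start: joints at [1.26, 0.383, 0.016, 1.37, -0.006, 1.388, -0.046], TCP at [153.333, -605.882, 248.279] pointing down, gripper open.
Joint ranges: [-2.95, 2.95], [-0.25, 2.06], [-1.52, 1.56], [0.18, 2.33], [-1.44, 4.58], [0.02, 2.06], [-3.01, 3.01]. Speed limits (rad/s): [2.39, 2.39, 3.01, 3.01, 3.14, 3.14, 3.14].

INTERFACE

Orientations are given as a 3x3 rotation matrix whose columns are the frame's x, y, z axes.
In Python, from station import arm, capture, job gives the robot as it stands. The module is installed in compiled form; this text tells all that it offers.
- The arm moves only by the tool jog_arm, never from a script. Its argument "rows" is one flat list of numbers, 6 for each row, row after row: the shift along the world's x, y, z in mm, then the turn, a rotation vector about the world's x, y, z in rad. A call has exactly 5 rows; each row shifts and turns the commanded pose from where the row before left it; what a row does not reach is not made up. A row lasts 1/12 s, in which the tool goes at most 41.7 mm and 7.16 degrees, less where a joint would pass 70% of its speed; a pose out of reach is approached as far as the arm can. A call is refused whole if a number of a shift passes 41.7 or a number of a turn 0.125, either way. A call with a gripper value outside its range is refused whole. "fingers" is the finger opening in mm, from 0 to 85.4, set as the call begins (left out, the last holds). The fingers move at their own pace and stop on an object; "force" is the grip in N (left out, the last holds). Time passes only in rows, so rows that do not move let the fingers close, or fill a call up. It gives the time, the measured TCP pose, the force and the opening at its end, in the units of the state.
- arm.get_state(): the state, without advancing time (a new reading comes with each control period).
- capture(name): name is "side" or "top" or "wrist"; returns a dict with "image" (480x640x3 uint8, red, green, blue), "z_map" (480x640 float32, mm along the optical axis (not along the pixel's ray), 0 where there is no reading), "mtx" (3x3 intrinsics, pixels), "rvec" (rotation vector, rad) and "tvec" (3), from world to camera coordinates, as OpenCV has them. Camera axes: x right, y down, z forward; pixel columns grow to the right and rows downward; lengths in mm; the calibration is good to about 2 mm. A picture is of the moment at which its call begins.
- job.sign_off(): hands the job in, once; it reports no verdict.
The state is a dict: "time_s": time; "joint_positions": joint angles; "joint_vel": joint speeds; "joint_torque": joint torques, N m; "tool_pos": TCP position; "ee_rot": TCP orientation; "ft_force": force on the tool from outside, world axes, zero at the start; "moment": the same for the moment, N m; "finger_gap": finger opening in mm.
Only numpy, scipy, OpenCV 4.12 (cv2) and the standard library are available. Lean on these libraries where they do the work, as an engineer would, in place of code of your own. Each camera call takes 0.05 s, during which the arm holds its last target.

## Working session

There is one attempt and no reset: what is moved stays moved. The work goes in short steps, Python scripts to look and compute and a tool call to move; the robot and the scene stay as the last step left them, time stands still between calls to the robot, and variables do not carry over. Pictures are saved under pics/ and viewed, and the job is handed in when it is done.

Besides the shell and the picture viewer there is one more tool, called after "Request:" as name(argument=value, ...) on one line, values as JSON. jog_arm: Moves the arm, as the interface text tells. Its arguments: {"type":"object","properties":{"rows":{"type":"array"},"fingers":{"type":"number"},"force":{"type":"number"}},"required":["rows"]}

```bash
mkdir -p pics
python3 - <<'E'
from station import arm,capture,job
import cv2,numpy as np,pickle
s=arm.get_state()
print(s['time_s'],s['tool_pos'],np.round(s['ee_rot'],3),s['finger_gap'])
for n in('side','top'):
    c=capture(n);pickle.dump(c,open(n+'0.pkl','wb'))
    cv2.imwrite(f'pics/{n}0.png',c['image'][:,:,::-1])
    R=cv2.Rodrigues(np.array(c['rvec']))[0];print(n,c['mtx'],-R.T@np.array(c['tvec']).ravel(),R)
E
```

```text
0.0 [ 153.18143763 -605.43931588  247.25377331] [[-0.001  0.245 -0.969]
 [ 0.002 -0.969 -0.245]
 [-1.    -0.002  0.   ]] 85.57003085327199
side [[558.4673435    0.         314.6014209 ]
 [  0.         558.4673435  232.26944653]
 [  0.           0.           1.        ]] [349.82142897 580.59295459 748.07271668] [[-0.92387694 -0.38241364 -0.01453286]
 [-0.27422119  0.68802712 -0.67187902]
 [ 0.2669347  -0.61674832 -0.74051832]]
top [[448.44582359   0.         321.00193799]
 [  0.         448.44582359 238.62399551]
 [  0.           0.           1.        ]] [493.28378789 -28.21287294 988.71148082] [[-0.01352676 -0.99915362 -0.03884688]
 [-0.99307914  0.01795715 -0.11606618]
 [ 0.11666552  0.03700802 -0.99248152]]
```

View pics/top0.png

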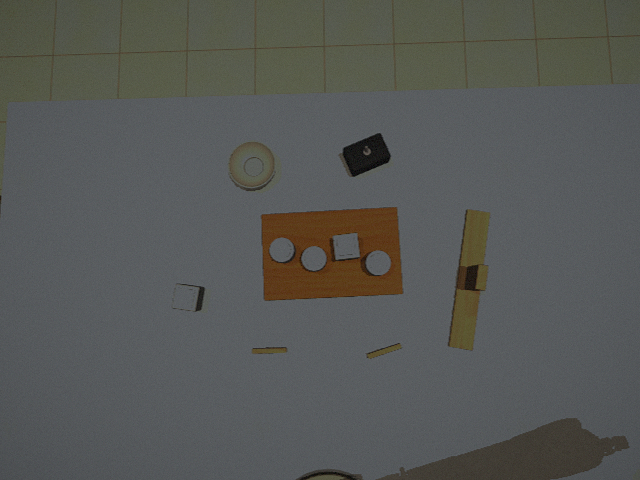

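View pics/side0.png

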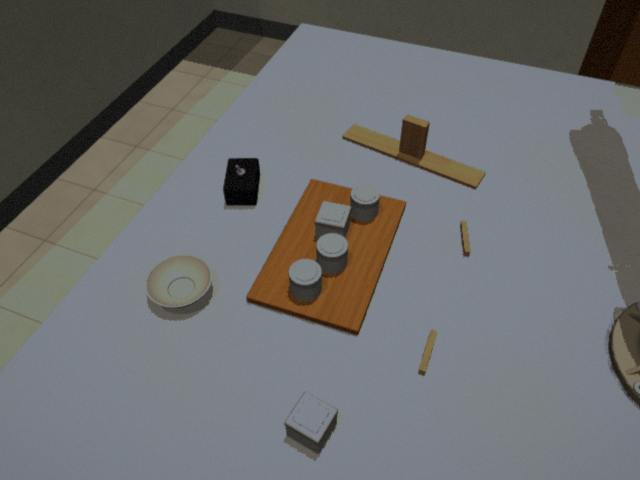

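The top view shows the board with corners near (262,214), (397,207), (403,293) and (264,300). The row tins are at (281,250), (314,259), (346,247, the square one) and (378,263). The straightedge is on the right with its grip at (472,278), and the new tin is on the left at (187,298). The dish and timer are beyond the board and the pins are in front of it. Next I'll measure them.

```bash
cat > h.py <<'E'
import cv2,numpy as np,pickle
from station import arm,capture,job
def cast(c,uv,z):
    uv=np.asarray(uv,float).reshape(-1,2)
    R=cv2.Rodrigues(np.array(c['rvec'],float))[0];t=np.array(c['tvec'],float).ravel()
    d=np.c_[uv,np.ones(len(uv))]@np.linalg.inv(c['mtx']).T@R
    o=-R.T@t
    return o+d*((z-o[2])/d[:,2])[:,None]
def cloud(c):
    R=cv2.Rodrigues(np.array(c['rvec'],float))[0];t=np.array(c['tvec'],float).ravel()
    v,u=np.mgrid[:480,:640];z=c['z_map'].astype(float)
    p=np.stack([u,v,np.ones_like(u)],-1)@np.linalg.inv(c['mtx']).T*z[...,None]
    P=(p-t)@R; P[z==0]=np.nan
    return P
def rects(c,mask,z,amin=30):
    cs,_=cv2.findContours(mask.astype(np.uint8),cv2.RETR_EXTERNAL,cv2.CHAIN_APPROX_NONE)
    for k in cs:
        if cv2.contourArea(k)<amin: continue
        w=cast(c,k.reshape(-1,2),z)[:,:2].astype(np.float32)
        (cx,cy),(a,b),an=cv2.minAreaRect(w)
        M=cv2.moments(k);ctr=cast(c,[M['m10']/M['m00'],M['m01']/M['m00']],z)[0]
        print('px(%.0f,%.0f) area %.0f'%(M['m10']/M['m00'],M['m01']/M['m00'],cv2.contourArea(k)),'rect c(%.1f,%.1f) %.1fx%.1f ang %.1f deg'%(cx,cy,a,b,an),'mom',np.round(ctr[:2],1),'fill %.2f'%(cv2.contourArea(w)/(a*b+1e-9)))
E
python3 - <<'E'
from h import *
for n in('top','side'):
    c=pickle.load(open(n+'0.pkl','rb'));P=cloud(c);Z=P[...,2];X=P[...,0]
    hsv=cv2.cvtColor(c['image'],cv2.COLOR_RGB2HSV)
    inx=(X>300)&(X<900)&(abs(P[...,1])<480)
    print(n,'table z',np.nanmedian(Z[inx]))
    print('boardlevel');rects(c,inx&(Z>9)&(Z<21)&(hsv[...,1]>120),15,300)
    print('tins z60');rects(c,inx&(Z>55)&(Z<66),60)
    print('newtin z45');rects(c,inx&(Z>40)&(Z<50),45)
    print('grip z90');rects(c,inx&(Z>84)&(Z<96),90)
    print('bar z8');rects(c,inx&(Z>4)&(Z<12)&(hsv[...,1]>70),8)
E
```

```text
top table z 0.15298162564241613
boardlevel
px(331,254) area 11568 rect c(575.5,-12.4) 188.7x297.5 ang 2.0 deg mom [574.2 -13.4] fill 0.98
tins z60
px(378,262) area 464 rect c(551.3,-111.1) 50.7x49.9 ang 43.8 deg mom [ 551.3 -111.2] fill 0.78
px(314,258) area 456 rect c(562.3,21.6) 50.0x50.0 ang 89.1 deg mom [562.2  21.5] fill 0.79
px(282,249) area 454 rect c(582.2,88.2) 50.5x50.3 ang 89.1 deg mom [581.4  88.2] fill 0.79
px(346,246) area 580 rect c(586.4,-45.9) 52.6x52.2 ang 6.2 deg mom [586.2 -46.1] fill 0.91
newtin z45
px(186,297) area 561 rect c(485.2,293.9) 53.1x52.2 ang 80.8 deg mom [485.1 294.2] fill 0.91
px(367,152) area 1042 rect c(790.8,-94.8) 59.9x89.1 ang 22.1 deg mom [790.7 -94.8] fill 0.94
grip z90
px(482,277) area 242 rect c(517.3,-310.1) 21.6x50.0 ang 79.8 deg mom [ 517.1 -310.5] fill 0.86
bar z8
px(270,350) area 74 rect c(369.2,121.4) 10.1x69.3 ang 1.5 deg mom [369.  120.4] fill 0.49
px(387,350) area 51 rect c(365.9,-122.4) 10.5x71.4 ang 17.5 deg mom [ 367.9 -130. ] fill 0.30
px(469,280) area 2638 rect c(517.4,-310.1) 49.6x299.0 ang 79.9 deg mom [ 513.2 -308.3] fill 0.
[... 1223 characters left out ...]
10.3 deg mom [ 517.  -302.1] fill 0.34
grip z90
px(416,122) area 187 rect c(516.5,-306.2) 26.4x51.2 ang 80.9 deg mom [ 516.3 -306.7] fill 0.85
bar z8
px(424,363) area 36 rect c(367.6,145.2) 9.2x32.4 ang 1.5 deg mom [368.2 144.1] fill 0.29
px(430,343) area 50 rect c(368.3,107.0) 9.4x41.5 ang 1.5 deg mom [368.3 108.5] fill 0.34
px(305,317) area 188 rect c(569.3,136.2) 188.1x8.0 ang 2.2 deg mom [560.9 136.6] fill 0.37
px(466,249) area 33 rect c(358.1,-98.0) 10.2x22.0 ang 12.4 deg mom [357.9 -96.9] fill 0.58
px(464,231) area 50 rect c(371.2,-141.8) 10.5x39.4 ang 12.5 deg mom [ 370.8 -138. ] fill 0.52
px(416,156) area 2082 rect c(516.9,-307.7) 55.4x298.9 ang 80.0 deg mom [ 505.2 -304.7] fill 0.80
```

Both cameras agree to within about 4 mm:

| Item | Position (mm) | Yaw |
|---|---|---|
| Board front, middle | (480, -14) | about +2° |
| Grip | (517, -308.5) | -10° |
| New tin | (484, 296) | about -9° |

The sizes match the ones given. I'll move above the grip now.

Request:
jog_arm(rows=[24.3,19.8,0,0,0,-0.0282,24.3,19.8,0,0,0,-0.0282,24.3,19.8,0,0,0,-0.0282,24.3,19.8,0,0,0,-0.0282,24.3,19.8,0,0,0,-0.0282], fingers=85, force=70)

```text
time_s: 0.52
tool_pos: [275.7, -505.6, 247.8]
ee_rot: [[-0.0, 0.105, -0.994], [0.001, -0.994, -0.105], [-1.0, -0.001, 0.0]]
ft_force: [0.4, 0.6, -0.3]
finger_gap: 85.0
```

Request:
jog_arm(rows=[24.3,19.8,0,0,0,-0.0282,24.3,19.8,0,0,0,-0.0282,24.3,19.8,0,0,0,-0.0282,24.3,19.8,0,0,0,-0.0282,24.3,19.8,0,0,0,-0.0282])

```text
time_s: 0.93
tool_pos: [397.1, -406.6, 247.9]
ee_rot: [[-0.001, -0.036, -0.999], [0.001, -0.999, 0.036], [-1.0, -0.001, 0.001]]
ft_force: [0.1, -0.3, 0.0]
finger_gap: 85.2
```

Request:
jog_arm(rows=[24.3,19.8,-10,0,0,-0.0282,24.3,19.8,-10,0,0,-0.0282,24.3,19.8,-10,0,0,-0.0282,24.3,19.8,-10,0,0,-0.0282,24.3,19.8,-10,0,0,-0.0282])

```text
time_s: 1.35
tool_pos: [518.6, -307.7, 197.4]
ee_rot: [[-0.001, -0.176, -0.984], [0.0, -0.984, 0.176], [-1.0, -0.0, 0.001]]
ft_force: [-0.2, -0.3, 0.6]
finger_gap: 85.1
```

Request:
jog_arm(rows=[0,0,0,0,0,0,0,0,0,0,0,0,0,0,0,0,0,0,0,0,0,0,0,0,0,0,0,0,0,0])

```text
time_s: 1.77
tool_pos: [516.9, -310.4, 198.7]
ee_rot: [[0.0, -0.177, -0.984], [-0.001, -0.984, 0.177], [-1.0, 0.001, -0.0]]
ft_force: [-0.7, -0.6, 0.1]
finger_gap: 84.8
```

Run:
```python
from h import *
c=capture('wrist');P=cloud(c);Z=P[...,2]
cv2.imwrite('pics/w1.png',c['image'][:,:,::-1]);s=arm.get_state();print(s['tool_pos'])
rects(c,(Z>84)&(Z<96),90)
```

```text
[ 517.02750934 -310.24150371  198.67950604]
px(323,244) area 2650 rect c(516.6,-312.2) 19.9x50.8 ang 79.8 deg mom [ 517.2 -312.3] fill 0.95
```

View pics/w1.png

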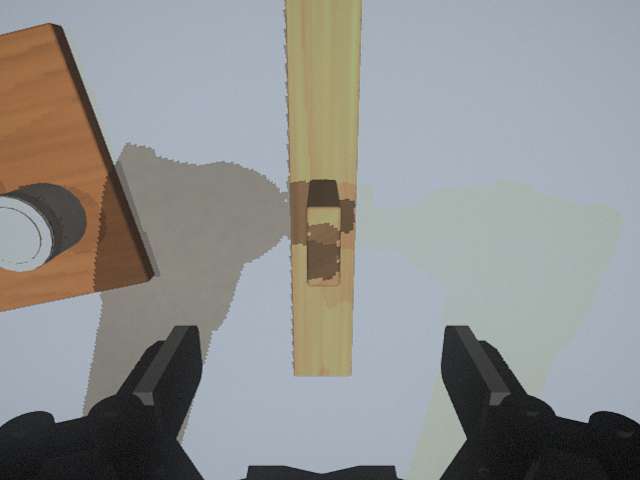

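The wrist view shows the grip block's top at (323,244), between the open fingers, at world (517,-312). That is within 2 mm of the TCP, so I'll descend and pinch.

Request:
jog_arm(rows=[0,-0.2,-13,0,0,0,0,-0.2,-13,0,0,0,0,-0.2,-13,0,0,0,0,-0.2,-13,0,0,0,0,-0.2,-13,0,0,0])

```text
time_s: 2.23
tool_pos: [517.3, -310.8, 133.1]
ee_rot: [[0.001, -0.176, -0.984], [-0.001, -0.984, 0.176], [-1.0, 0.0, -0.001]]
ft_force: [0.1, 0.3, -1.4]
finger_gap: 85.3
```

Request:
jog_arm(rows=[0,0,-13,0,0,0,0,0,-13,0,0,0,0,0,-13,0,0,0,0,0,-13,0,0,0,0,0,-11,0,0,0])

```text
time_s: 2.65
tool_pos: [517.2, -310.7, 69.7]
ee_rot: [[-0.0, -0.176, -0.984], [-0.0, -0.984, 0.176], [-1.0, 0.0, -0.0]]
ft_force: [-0.1, -0.0, 0.2]
finger_gap: 84.7
```

Request:
jog_arm(rows=[0,0,0,0,0,0,0,0,0,0,0,0,0,0,0,0,0,0,0,0,0,0,0,0,0,0,0,0,0,0], fingers=0, force=70)

```text
time_s: 3.07
tool_pos: [518.4, -310.2, 71.3]
ee_rot: [[0.002, -0.174, -0.985], [-0.001, -0.985, 0.174], [-1.0, 0.001, -0.002]]
ft_force: [0.1, 0.2, 0.0]
finger_gap: 25.4
```

Request:
jog_arm(rows=[0,0,0,0,0,0,0,0,0,0,0,0,0,0,0,0,0,0,0,0,0,0,0,0,0,0,0,0,0,0])

```text
time_s: 3.48
tool_pos: [518.2, -310.2, 71.0]
ee_rot: [[0.001, -0.174, -0.985], [-0.001, -0.985, 0.174], [-1.0, 0.0, -0.001]]
ft_force: [-1.7, -0.3, 4.9]
finger_gap: 19.1
```

Request:
jog_arm(rows=[0,0,10,0,0,0,0,0,20,0,0,0,0,0,20,0,0,0,0,0,20,0,0,0,0,0,20,0,0,0])

```text
time_s: 3.9
tool_pos: [517.5, -309.5, 161.2]
ee_rot: [[-0.001, -0.174, -0.985], [0.001, -0.985, 0.174], [-1.0, -0.001, 0.001]]
ft_force: [0.2, 0.3, -0.6]
finger_gap: 19.1
```

Request:
jog_arm(rows=[4.5,10,2,0,0,0.05,6.8,15,2,0,0,0.09,6.8,15,2,0,0,0.09,6.8,15,2,0,0,0.09,6.8,15,2,0,0,0.09])

```text
time_s: 4.32
tool_pos: [549.4, -238.9, 170.5]
ee_rot: [[-0.001, 0.237, -0.971], [0.0, -0.971, -0.237], [-1.0, -0.001, 0.001]]
ft_force: [0.2, 0.4, -2.3]
finger_gap: 19.0
```

Request:
jog_arm(rows=[6.8,15,0,0,0,0.09,6.8,15,0,0,0,0.09,6.8,15,0,0,0,0.09,6.8,15,0,0,0,0.09,6.8,15,0,0,0,0.09])

```text
time_s: 4.73
tool_pos: [583.4, -164.0, 170.3]
ee_rot: [[-0.001, 0.636, -0.772], [0.0, -0.772, -0.636], [-1.0, -0.001, 0.001]]
ft_force: [0.7, 0.4, -0.8]
finger_gap: 19.4
```

Request:
jog_arm(rows=[6.8,15,0,0,0,0.09,6.8,15,0,0,0,0.09,6.8,15,0,0,0,0.09,6.8,15,0,0,0,0.09,6.8,15,0,0,0,0.09])

```text
time_s: 5.15
tool_pos: [617.4, -89.1, 170.3]
ee_rot: [[-0.001, 0.908, -0.418], [0.0, -0.418, -0.908], [-1.0, -0.001, 0.0]]
ft_force: [0.2, 0.2, -1.5]
finger_gap: 19.4
```

Request:
jog_arm(rows=[6.8,15,0,0,0,0.09,6.8,15,0,0,0,0.09,6.8,15,0,0,0,0.09,6.8,15,0,0,0,0.09,6.8,15,0,0,0,0.09])

```text
time_s: 5.57
tool_pos: [651.4, -14.2, 170.2]
ee_rot: [[-0.001, 1.0, 0.018], [-0.0, 0.018, -1.0], [-1.0, -0.001, 0.0]]
ft_force: [-0.2, 0.2, -1.5]
finger_gap: 19.4
```

Request:
jog_arm(rows=[6,7,0,0,0,0.02,0,0,0,0,0,0,0,0,0,0,0,0,0,0,0,0,0,0,0,0,0,0,0,0])

```text
time_s: 5.98
tool_pos: [657.3, -9.7, 170.2]
ee_rot: [[-0.0, 1.0, 0.031], [-0.001, 0.031, -1.0], [-1.0, -0.0, 0.001]]
ft_force: [0.2, -0.8, -1.4]
finger_gap: 19.5
```

Run:
```python
from h import *
print(arm.get_state()['tool_pos'])
for n in('top','side'):
    c=capture(n);cv2.imwrite(f'pics/{n}2.png',c['image'][:,:,::-1]);P=cloud(c);Z=P[...,2]
    hsv=cv2.cvtColor(c['image'],cv2.COLOR_RGB2HSV)
    m=(P[...,0]>580)&(P[...,0]<720)&(abs(P[...,1])<220)&(Z>92)&(Z<120)&(hsv[...,1]>70)
    z=np.nanmedian(Z[m]);print(n,'ztop',z,np.nanpercentile(Z[m],[5,95]));rects(c,m,z)
```

```text
[657.28665692  -9.65438735 170.2234578 ]
top ztop 106.98986669119282 [104.22263043 109.53234233]
px(272,211) area 797 rect c(655.9,99.7) 50.8x74.1 ang 1.6 deg mom [654.9 102.4] fill 0.87
px(395,204) area 430 rect c(663.1,-141.3) 50.6x39.9 ang 3.1 deg mom [ 663.9 -142.4] fill 0.85
side ztop 107.2019712902163 [104.30651042 109.70975722]
px(276,215) area 3042 rect c(657.3,-9.7) 51.8x304.0 ang 1.9 deg mom [652.5  34.5] fill 0.70
```

View pics/side2.png

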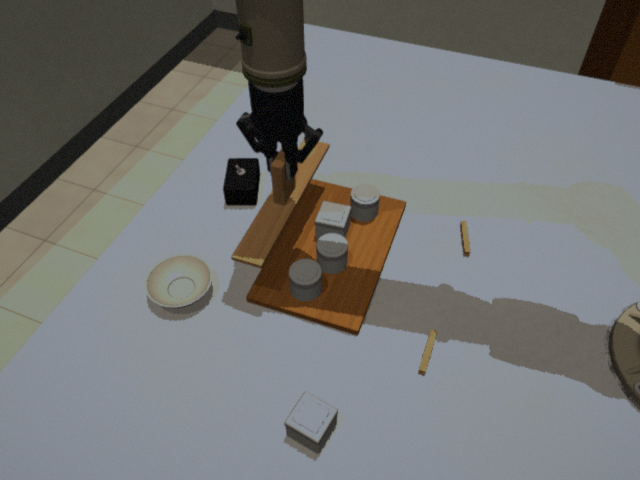

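View pics/top2.png

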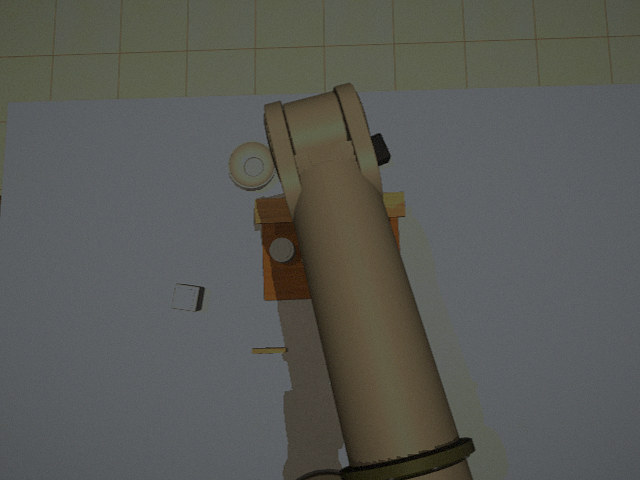

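The bar is at (657,-10), yaw about 1.9° against the board's 2°, with its underside 71 mm below the TCP. Its front edge at x=632 clears the tin backs, which reach at most 615. I'll lower it to 3 mm above the board.

Request:
jog_arm(rows=[0,0,-17,0,0,0.002,0,0,-17,0,0,0,0,0,-17,0,0,0,0,0,-17,0,0,0,0,0,-13,0,0,0])

```text
time_s: 6.5
tool_pos: [656.9, -8.7, 87.9]
ee_rot: [[-0.001, 0.999, 0.035], [-0.0, 0.035, -0.999], [-1.0, -0.001, 0.0]]
ft_force: [-0.0, 0.5, -2.0]
finger_gap: 19.3
```

Request:
jog_arm(rows=[-4,0,0,0,0,0,-6,0,0,0,0,0,-7,0,0,0,0,0,-7,-0.5,0,0,0,0,-7,-0.5,0,0,0,0])

```text
time_s: 6.92
tool_pos: [626.4, -8.9, 90.5]
ee_rot: [[0.002, 0.999, 0.036], [-0.0, 0.036, -0.999], [-1.0, 0.002, 0.0]]
ft_force: [2.4, 0.3, -1.5]
finger_gap: 19.4
```

Request:
jog_arm(rows=[-7,0,0,0,0,0,-7,0,0,0,0,0,-7,0,0,0,0,0,-7,-0.5,0,0,0,0,-7,-0.5,0,0,0,0])

```text
time_s: 7.33
tool_pos: [591.9, -9.7, 90.1]
ee_rot: [[0.002, 0.999, 0.036], [0.0, 0.036, -0.999], [-1.0, 0.002, -0.0]]
ft_force: [5.7, 0.1, 1.3]
finger_gap: 19.6
```

Request:
jog_arm(rows=[-5,0,0,0,0,0,-4,0,0,0,0,0,-3,0,0,0,0,0,-2,0,0,0,0,0,-1,0,0,0,0,0])

```text
time_s: 7.75
tool_pos: [576.9, -9.9, 89.9]
ee_rot: [[0.002, 0.999, 0.036], [-0.0, 0.036, -0.999], [-1.0, 0.002, 0.0]]
ft_force: [5.8, 0.1, 1.0]
finger_gap: 19.1
```

Run:
```python
from h import *
s=arm.get_state();print(s['tool_pos'],s['ft_force'])
c=capture('side');cv2.imwrite('pics/side3.png',c['image'][:,:,::-1]);P=cloud(c);Z=P[...,2]
hsv=cv2.cvtColor(c['image'],cv2.COLOR_RGB2HSV)
b=(P[...,0]>450)&(P[...,0]<700)&(abs(P[...,1])<200)
m=b&(Z>23)&(Z<31)&(hsv[...,1]>70);print('bar',np.nanmedian(Z[m]));rects(c,m,np.nanmedian(Z[m]))
print('tins');rects(c,b&(Z>55)&(Z<66)&(hsv[...,1]<60),60)
```

```text
[576.92900284  -9.90664369  89.89487071] [5.76072045 0.11044592 0.95654467]
bar 27.35200307315356
px(313,275) area 2064 rect c(576.6,29.2) 52.3x224.3 ang 2.3 deg mom [576.3  67.7] fill 0.59
px(350,194) area 68 rect c(585.3,-132.8) 14.8x32.6 ang 19.8 deg mom [ 585.1 -132.1] fill 0.70
tins
px(339,282) area 713 rect c(523.7,90.6) 50.8x53.7 ang 21.8 deg mom [523.7  90.1] fill 0.77
px(352,251) area 623 rect c(526.3,24.5) 50.2x54.9 ang 21.0 deg mom [526.3  23.9] fill 0.77
px(364,223) area 672 rect c(528.4,-42.1) 52.4x55.7 ang 2.1 deg mom [528.  -42.2] fill 0.89
px(377,198) area 382 rect c(524.8,-108.3) 56.6x39.4 ang 86.7 deg mom [ 526.5 -107.7] fill 0.75
```

View pics/side3.png

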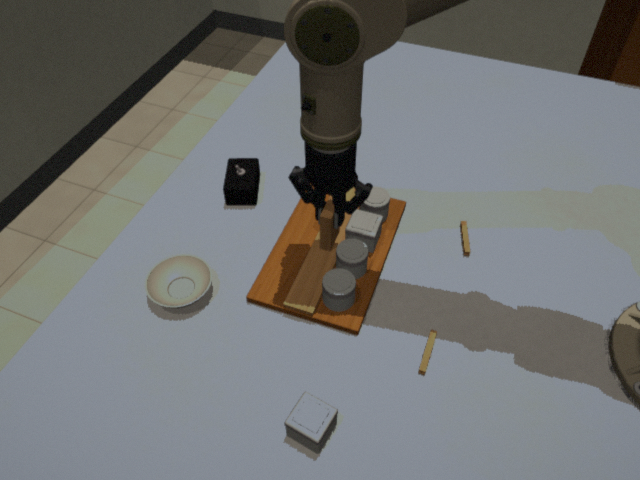

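All four tins are lined up on the bar, with tops at (339,282), (352,251), (364,223) and (377,198). About 21-22 mm remains. I'll draw 15 mm more, then fit the edge precisely.

Request:
jog_arm(rows=[-2,0,0,0,0,0,-4,-0.2,0,0,0,0,-4,-0.2,0,0,0,0,-3,-0.2,0,0,0,0,-2,0,0,0,0,0])

```text
time_s: 8.22
tool_pos: [561.9, -10.4, 89.8]
ee_rot: [[0.002, 0.999, 0.036], [0.0, 0.036, -0.999], [-1.0, 0.002, 0.0]]
ft_force: [5.4, -0.4, 0.7]
finger_gap: 19.3
```

```bash
cat > edge.py <<'E'
from h import *
def edgeline(c,dxs=np.arange(-9,9,0.25),z=15,ymin=-150,ymax=125,n=56,skip=()):
    # luminance/saturation profile across predicted front edge, sampled on plane z; board vs non-board by hue-saturation
    R=np.array(c['rvec'],float);t=np.array(c['tvec'],float)
    hsv=cv2.cvtColor(c['image'],cv2.COLOR_RGB2HSV).astype(np.float32)
    g=hsv[...,1]
    out=[]
    for y in np.linspace(ymin,ymax,n):
        x0=480-0.036*(y+14)
        pts=np.c_[x0+dxs,np.full(len(dxs),y),np.full(len(dxs),float(z))]
        uv=cv2.projectPoints(pts,R,t,c['mtx'],None)[0].reshape(-1,2).astype(np.float32)
        s=cv2.remap(g,uv[:,:1].copy(),uv[:,1:].copy(),cv2.INTER_LINEAR).ravel()
        v=cv2.remap(hsv[...,2],uv[:,:1].copy(),uv[:,1:].copy(),cv2.INTER_LINEAR).ravel()
        out.append((y,x0,s,v))
    return dxs,out
E
python3 - <<'E'
from edge import *
print(arm.get_state()['tool_pos'])
c=capture('side');pickle.dump(c,open('side4.pkl','wb'))
im=c['image'];cv2.imwrite('pics/side4.png',cv2.resize(im[170:340,240:420,::-1],None,fx=4,fy=3.5,interpolation=cv2.INTER_NEAREST)[:600])
for n in('top','side'):
    d=pickle.load(open(n+'0.pkl','rb'))
    dx,o=edgeline(d)
    S=np.mean([a[2] for a in o],0);V=np.mean([a[3] for a in o],0)
    print(n);[print(dx[i],round(float(S[i])),round(float(V[i]))) for i in range(0,len(dx),4)]
E
```

```text
[561.91034411 -10.43101851  89.80680965]
top
-9.0 15 97
-8.0 15 97
-7.0 15 97
-6.0 15 97
-5.0 16 97
-4.0 16 98
-3.0 17 98
-2.0 18 97
-1.0 20 94
0.0 41 84
1.0 96 76
2.0 159 81
3.0 188 90
4.0 189 94
5.0 187 94
6.0 185 93
7.0 184 93
8.0 183 93
side
-9.0 27 141
-8.0 27 141
-7.0 27 141
-6.0 26 140
-5.0 24 139
-4.0 19 134
-3.0 15 124
-2.0 24 104
-1.0 66 80
0.0 132 77
1.0 176 95
2.0 186 112
3.0 185 121
4.0 184 123
5.0 184 124
6.0 184 124
7.0 184 125
8.0 184 125
```

View pics/side4.png

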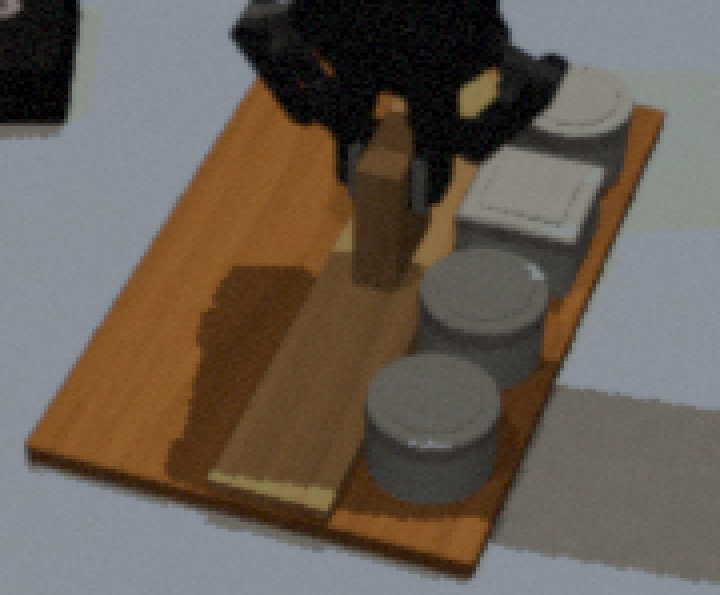

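Camera fits put the front edge at x≈480.5-481 (at y=-14), so about 4 mm remains. I'll go 3 mm slowly, then check the gap in the board's plane directly.

Request:
jog_arm(rows=[-1,0,0,0,0,0,-1,0,0,0,0,0,-1,-0.1,0,0,0,0,0,0,0,0,0,0,0,0,0,0,0,0])

```text
time_s: 8.68
tool_pos: [559.0, -10.5, 89.7]
ee_rot: [[0.001, 0.999, 0.036], [0.0, 0.036, -0.999], [-1.0, 0.001, -0.0]]
ft_force: [5.3, 0.5, 1.7]
finger_gap: 19.3
```

```bash
cat > gap.py <<'E'
from edge import *
import sys
def rep(name):
    print(arm.get_state()['tool_pos'])
    for n in ('side','top'):
        c=capture(n);pickle.dump(c,open(n+name+'.pkl','wb'));P=cloud(c);Z=P[...,2]
        hsv=cv2.cvtColor(c['image'],cv2.COLOR_RGB2HSV)
        b=(P[...,0]>450)&(P[...,0]<700)&(abs(P[...,1])<200)
        print(n);rects(c,b&(Z>55)&(Z<66)&(hsv[...,1]<60),60)
    c=pickle.load(open('side'+name+'.pkl','rb'))
    # rectified view of plane z=15, 4 px/mm : rows = board x, cols = board y
    xs=np.arange(-10,40,0.2);ys=np.arange(150,-150,-0.4)
    a=0.036;e=np.array([480.9,-14.])
    X,Y=np.meshgrid(xs,ys,indexing='ij')
    W=np.stack([e[0]+X*np.cos(a)-Y*np.sin(a),e[1]+X*np.sin(a)+Y*np.cos(a),np.full_like(X,15)],-1).reshape(-1,3)
    uv=cv2.projectPoints(W,np.array(c['rvec'],float),np.array(c['tvec'],float),c['mtx'],None)[0].reshape(X.shape+(2,)).astype(np.float32)
    r=cv2.remap(c['image'],uv[...,0],uv[...,1],cv2.INTER_LINEAR)[::-1]
    r=cv2.resize(r,None,fx=1,fy=1)
    r=cv2.convertScaleAbs(r,alpha=1.6)
    for k in range(0,50,10): cv2.line(r,(0,249-k*5),(8,249-k*5),(255,0,0),1)
    cv2.imwrite(f'pics/rect{name}.png',cv2.resize(r[:,:,::-1],(750,500)))
rep(sys.argv[1])
E
python3 gap.py 5
```

```text
[558.98198747 -10.50471176  89.67469301]
side
px(350,286) area 718 rect c(506.0,89.7) 50.7x53.2 ang 21.8 deg mom [505.7  89.3] fill 0.77
px(363,254) area 630 rect c(508.4,23.1) 49.8x56.2 ang 18.1 deg mom [508.2  23.2] fill 0.75
px(374,226) area 672 rect c(510.5,-42.5) 52.4x56.2 ang 2.1 deg mom [509.9 -42.6] fill 0.87
px(388,201) area 356 rect c(506.1,-107.9) 57.1x37.0 ang 85.6 deg mom [ 507.2 -108.4] fill 0.73
top
px(282,285) area 384 rect c(506.1,91.3) 50.1x41.2 ang 13.8 deg mom [506.4  89.4] fill 0.80
px(385,279) area 210 rect c(516.7,-124.6) 50.4x24.5 ang 9.7 deg mom [ 516.3 -123.1] fill 0.71
```

View pics/rect5.png

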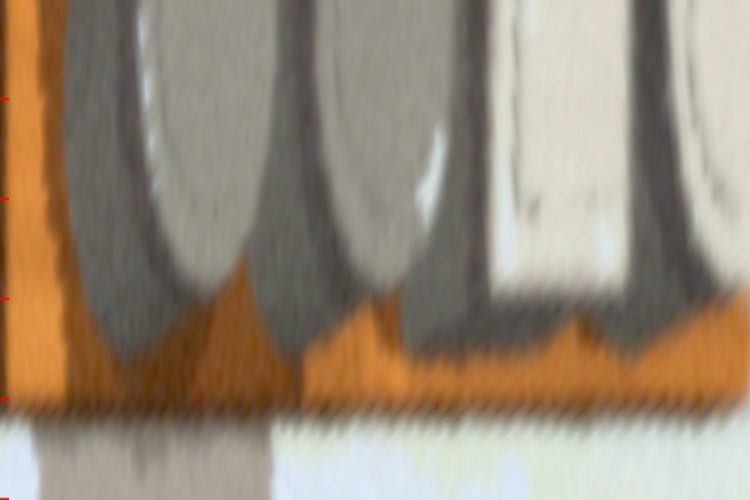

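The rectified view has 10 rows per mm, with the edge near row 405 and the tin bases near row 355. The bases suggest about 4.5 mm remains, while the lids and bar suggest about 2.6 mm. I'll take the cautious 2.5 mm, then back off and look with the unobstructed cameras.

Request:
jog_arm(rows=[-0.8,0,0,0,0,0,-0.8,0,0,0,0,0,-0.8,-0.1,0,0,0,0,-0.1,0,0,0,0,0,0,0,0,0,0,0])

```text
time_s: 9.2
tool_pos: [556.5, -10.6, 89.7]
ee_rot: [[0.001, 0.999, 0.036], [0.0, 0.036, -0.999], [-1.0, 0.001, -0.0]]
ft_force: [5.6, 0.7, 1.1]
finger_gap: 19.3
```

Request:
jog_arm(rows=[4,0.2,0,0,0,0,10,0.4,0,0,0,0,10,0.4,0,0,0,0,10,0.4,0,0,0,0,10,0.4,0,0,0,0])

```text
time_s: 9.62
tool_pos: [598.8, -9.0, 88.0]
ee_rot: [[-0.004, 0.999, 0.036], [-0.0, 0.036, -0.999], [-1.0, -0.004, 0.0]]
ft_force: [0.2, -0.3, -1.0]
finger_gap: 19.1
```

Request:
jog_arm(rows=[7,0,0,0,0,0,7,0,0,0,0,0,7,0,0,0,0,0,7,0,0,0,0,0,0,0,0,0,0,0])

```text
time_s: 10.03
tool_pos: [628.9, -9.0, 89.1]
ee_rot: [[0.0, 0.999, 0.036], [0.0, 0.036, -0.999], [-1.0, 0.0, -0.0]]
ft_force: [-0.3, -0.7, -1.3]
finger_gap: 19.1
```

Run:
```python
from h import *
for n in('wrist','top','side'):
    c=capture(n);pickle.dump(c,open(n+'6.pkl','wb'));cv2.imwrite(f'pics/{n}6.png',c['image'][:,:,::-1])
print(arm.get_state()['tool_pos'])
```

```text
[627.72458651  -8.80106763  89.10043383]
```

View pics/wrist6.png

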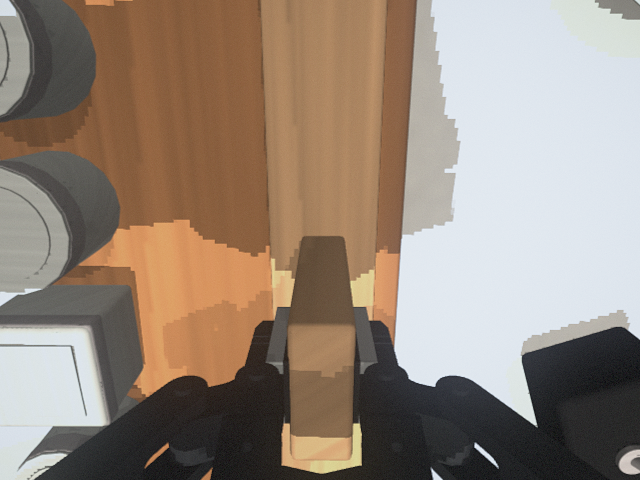

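View pics/top6.png

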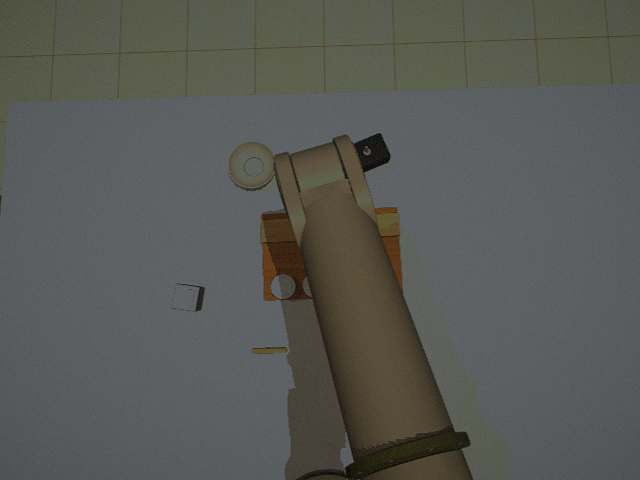

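The tins are free of the bar. The top view is blocked by the arm, so I'll raise the bar and look straight down at the front edge with the wrist camera.

Request:
jog_arm(rows=[0,0,20,0,0,0,0,0,30,0,0,0,0,0,30,0,0,0,0,0,30,0,0,0,0,0,30,0,0,0])

```text
time_s: 10.6
tool_pos: [627.3, -8.9, 230.8]
ee_rot: [[-0.0, 0.999, 0.036], [-0.0, 0.036, -0.999], [-1.0, -0.0, 0.0]]
ft_force: [0.3, -0.3, -0.9]
finger_gap: 19.1
```

Request:
jog_arm(rows=[-10,0,0,0,0,0,-30,0,0,0,0,0,-30,0,0,0,0,0,-30,0,0,0,0,0,-30,0,0,0,0,0])

```text
time_s: 11.02
tool_pos: [496.1, -8.8, 228.9]
ee_rot: [[-0.001, 0.999, 0.036], [-0.0, 0.036, -0.999], [-1.0, -0.001, 0.0]]
ft_force: [-0.1, -0.9, 0.6]
finger_gap: 19.1
```

Request:
jog_arm(rows=[-30,0,0,0,0,0,-20,0,0,0,0,0,-10,0,0,0,0,0,0,0,0,0,0,0,0,0,0,0,0,0])

```text
time_s: 11.43
tool_pos: [437.8, -9.1, 229.7]
ee_rot: [[0.001, 0.999, 0.036], [-0.001, 0.036, -0.999], [-1.0, 0.001, 0.002]]
ft_force: [-0.5, -0.3, -1.9]
finger_gap: 19.6
```

Run:
```python
from h import *
for n in('wrist','top','side'):
    c=capture(n);pickle.dump(c,open(n+'7.pkl','wb'));cv2.imwrite(f'pics/{n}7.png',c['image'][:,:,::-1])
print(arm.get_state()['tool_pos'])
```

```text
[438.65387164  -8.81158499 229.32276348]
```

View pics/wrist7.png

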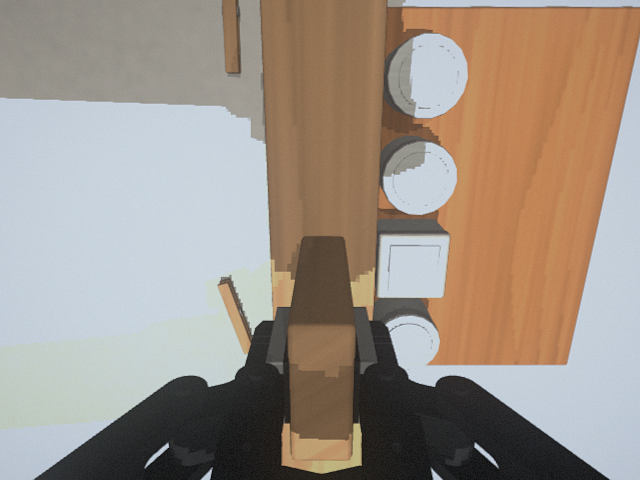

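View pics/top7.png

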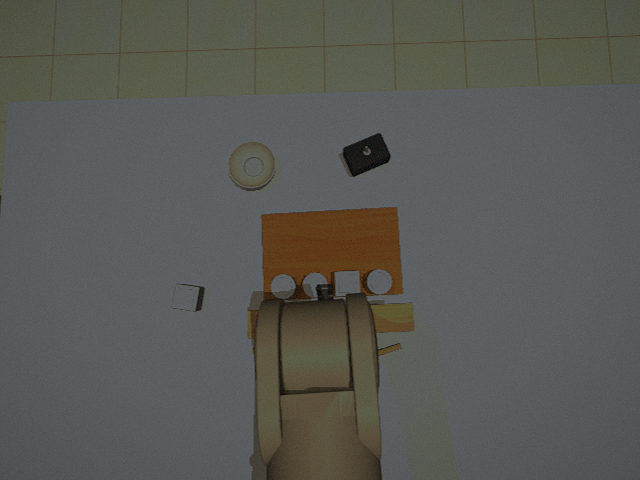

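The bar hides the edge here. I'll carry it to the hovering lay-down spot on the right, which clears the top and side views of the row.

Request:
jog_arm(rows=[5,-15,0,0,0,0,9,-36,0,0,0,0,9,-36,0,0,0,0,9,-36,0,0,0,0,9,-36,0,0,0,0])

```text
time_s: 12.0
tool_pos: [479.9, -169.6, 228.8]
ee_rot: [[-0.0, 0.999, 0.037], [0.0, 0.037, -0.999], [-1.0, -0.0, -0.0]]
ft_force: [-0.2, 0.3, -0.6]
finger_gap: 19.0
```

Request:
jog_arm(rows=[9,-36,0,0,0,0,9,-36,0,0,0,0,9,-36,0,0,0,0,9,-36,0,0,0,0,9,-36,0,0,0,0])

```text
time_s: 12.42
tool_pos: [524.7, -350.0, 228.2]
ee_rot: [[-0.001, 0.999, 0.036], [0.001, 0.036, -0.999], [-1.0, -0.001, -0.001]]
ft_force: [0.2, 0.2, -1.2]
finger_gap: 19.1
```

Request:
jog_arm(rows=[0,-10,0,0,0,0,0,0,0,0,0,0,0,0,0,0,0,0,0,0,0,0,0,0,0,0,0,0,0,0])

```text
time_s: 12.83
tool_pos: [524.8, -356.1, 229.3]
ee_rot: [[0.0, 0.999, 0.039], [0.001, 0.039, -0.999], [-1.0, 0.0, -0.001]]
ft_force: [0.0, 0.3, -1.2]
finger_gap: 19.2
```

```bash
python3 gap.py 8
python3 - <<'E'
from h import *
c=pickle.load(open('top8.pkl','rb'));cv2.imwrite('pics/top8.png',cv2.resize(cv2.convertScaleAbs(c['image'][190:330,235:425,::-1],alpha=2),None,fx=4,fy=4,interpolation=cv2.INTER_NEAREST))
c=pickle.load(open('side8.pkl','rb'));cv2.imwrite('pics/side8.png',c['image'][:,:,::-1])
E
```

```text
[ 524.77530335 -356.06504051  229.34519121]
side
px(351,286) area 728 rect c(503.2,88.6) 50.6x53.2 ang 21.8 deg mom [503.5  89.1] fill 0.79
px(364,255) area 640 rect c(505.7,23.1) 51.4x54.3 ang 21.8 deg mom [505.8  23. ] fill 0.77
px(376,226) area 692 rect c(508.1,-42.6) 52.2x56.2 ang 2.2 deg mom [507.9 -43. ] fill 0.90
px(386,200) area 488 rect c(510.9,-109.8) 49.1x55.2 ang 18.5 deg mom [ 510.9 -109.6] fill 0.79
top
px(283,286) area 457 rect c(505.3,86.4) 49.9x49.4 ang 89.6 deg mom [504.8  86.2] fill 0.79
px(315,285) area 449 rect c(506.4,20.2) 49.6x49.3 ang 89.1 deg mom [507.2  20.1] fill 0.78
px(347,283) area 563 rect c(509.5,-46.2) 51.2x50.9 ang 2.0 deg mom [509.7 -46.2] fill 0.91
px(379,281) area 462 rect c(512.7,-111.6) 49.1x49.2 ang 88.5 deg mom [ 512.1 -111.9] fill 0.80
```

View pics/top8.png

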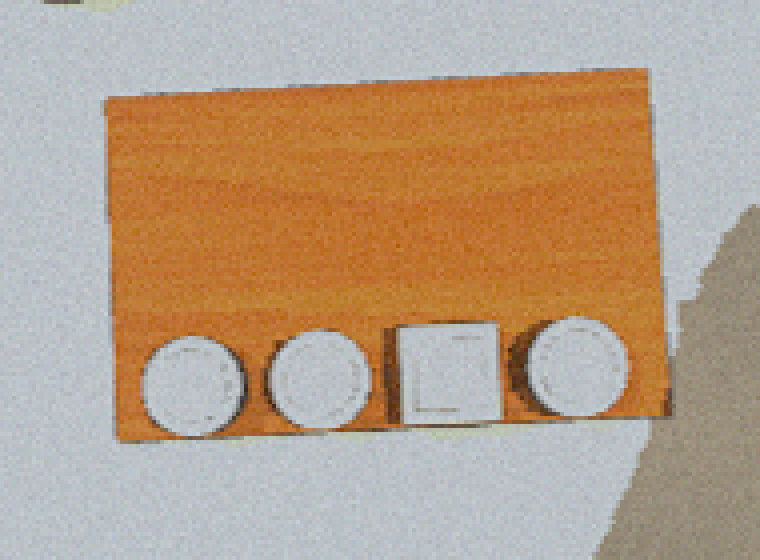

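View pics/rect8.png

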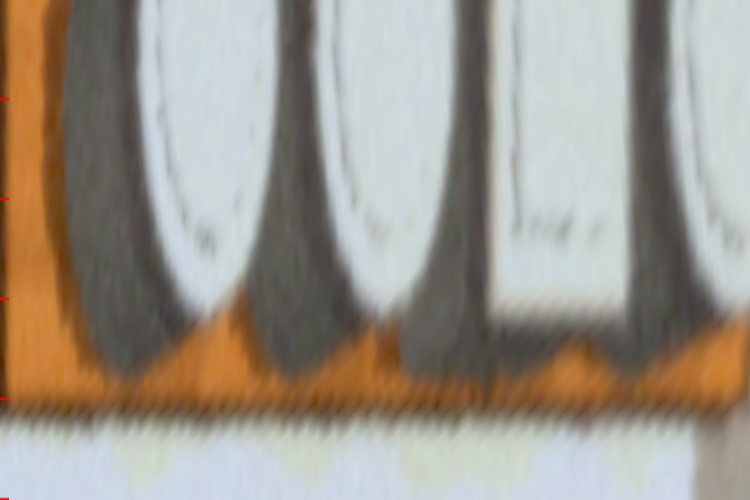

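View pics/side8.png

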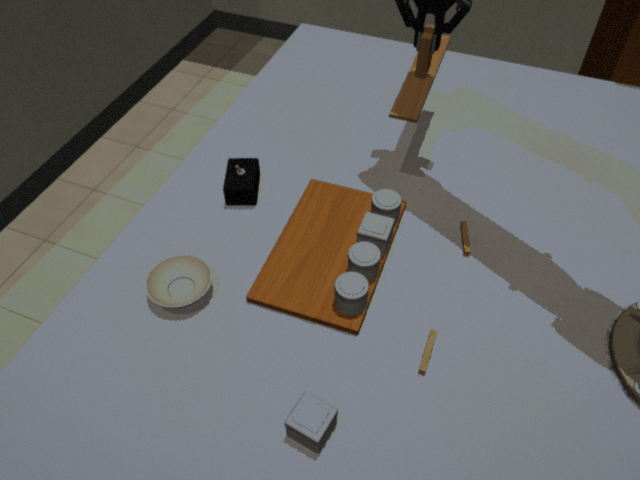

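The row is straight, within about 0.3 mm in each view. The remaining gap is 0.1 mm by the side view of the lids, about 1.3 mm by the top view and about 2.5 mm by the bases, so they disagree. I'll lay the bar down here and look from straight above with the wrist camera. If the row needs more, I can take the bar up again.

Request:
jog_arm(rows=[0,0,-20,0,0,0,0,0,-30,0,0,0,0,0,-30,0,0,0,0,0,-30,0,0,0,0,0,-25,0,0,0])

```text
time_s: 13.35
tool_pos: [523.6, -356.9, 92.7]
ee_rot: [[-0.001, 0.999, 0.037], [0.0, 0.037, -0.999], [-1.0, -0.001, -0.0]]
ft_force: [-0.0, -0.8, -1.3]
finger_gap: 19.4
```

Request:
jog_arm(rows=[0,0,-10,0,0,0,0,0,-6,0,0,0,0,0,-4,0,0,0,0,0,-1.5,0,0,0,0,0,0,0,0,0])

```text
time_s: 13.77
tool_pos: [524.9, -358.2, 74.1]
ee_rot: [[0.002, 0.999, 0.036], [-0.001, 0.036, -0.999], [-1.0, 0.002, 0.001]]
ft_force: [1.1, -0.3, -1.6]
finger_gap: 19.4
```

Request:
jog_arm(rows=[0,0,-1,0,0,0,0,0,-0.7,0,0,0,0,0,0,0,0,0,0,0,0,0,0,0,0,0,0,0,0,0])

```text
time_s: 14.18
tool_pos: [524.1, -358.0, 71.3]
ee_rot: [[0.0, 0.999, 0.036], [-0.0, 0.036, -0.999], [-1.0, 0.0, 0.0]]
ft_force: [0.1, -0.6, -1.7]
finger_gap: 19.4
```

Request:
jog_arm(rows=[0,0,0,0,0,0,0,0,0,0,0,0,0,0,0,0,0,0,0,0,0,0,0,0,0,0,0,0,0,0], fingers=60)

```text
time_s: 14.6
tool_pos: [524.1, -357.9, 71.2]
ee_rot: [[0.0, 0.999, 0.036], [0.0, 0.036, -0.999], [-1.0, 0.0, -0.0]]
ft_force: [0.2, -0.0, -0.8]
finger_gap: 60.2
```

Request:
jog_arm(rows=[0,0,10,0,0,0,0,0,25,0,0,0,0,0,30,0,0,0,0,0,40,0,0,0,0,0,40,0,0,0])

```text
time_s: 15.02
tool_pos: [523.5, -357.4, 217.9]
ee_rot: [[-0.001, 0.999, 0.036], [0.001, 0.036, -0.999], [-1.0, -0.001, -0.001]]
ft_force: [1.4, -0.1, 0.1]
finger_gap: 60.2
```

Request:
jog_arm(rows=[0,20,20,0,0,0,-8,35,10,0,0,0,-8,35,10,0,0,0,-8,35,0,0,0,0,-8,35,0,0,0,0])

```text
time_s: 15.43
tool_pos: [491.9, -196.3, 257.8]
ee_rot: [[0.002, 0.999, 0.036], [-0.001, 0.036, -0.999], [-1.0, 0.002, 0.001]]
ft_force: [0.8, 0.1, -0.5]
finger_gap: 60.4
```

Request:
jog_arm(rows=[-8,35,0,0,0,0,-6,35,0,0,0,0,0,25,0,0,0,0,0,10,0,0,0,0,0,0,0,0,0,0])

```text
time_s: 15.85
tool_pos: [478.3, -89.8, 257.3]
ee_rot: [[0.002, 0.999, 0.041], [-0.0, 0.041, -0.999], [-1.0, 0.002, 0.001]]
ft_force: [-0.5, -0.0, 0.5]
finger_gap: 60.1
```

Run:
```python
from h import *
c=capture('wrist');pickle.dump(c,open('wrist9.pkl','wb'));cv2.imwrite('pics/wrist9.png',c['image'][:,:,::-1])
R=cv2.Rodrigues(np.array(c['rvec'],float))[0];print('cam',-R.T@np.array(c['tvec']).ravel(),'axis',R[2])
print(arm.get_state()['tool_pos'])
```

```text
cam [474.4954376   -5.27583622 383.34458371] axis [ 0.01512336 -0.32916237 -0.94415222]
[478.262645   -92.3460031  256.91928994]
```

View pics/wrist9.png

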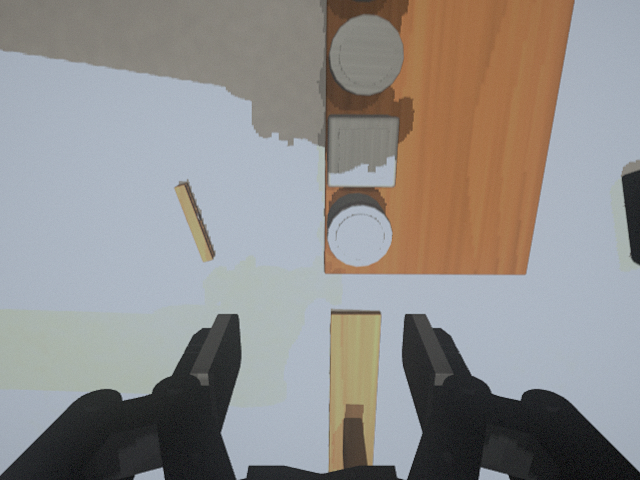

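The wrist camera is nearly above the front edge (edge at column 326, tins at (366,54), (362,151) and (360,234)), so parallax is negligible. I'll measure from this view.

Run:
```python
from h import *
c=pickle.load(open('wrist9.pkl','rb'));P=cloud(c);Z=P[...,2]
cv2.imwrite('pics/w9z.png',cv2.resize(c['image'][0:285,300:420,::-1],None,fx=4,fy=2,interpolation=cv2.INTER_NEAREST))
b=(P[...,0]>450)&(P[...,0]<700)&(abs(P[...,1])<180)
# front edge: for rows, column where Z crosses 7.5 / colour
hsv=cv2.cvtColor(c['image'],cv2.COLOR_RGB2HSV)
pts=[];
for v in range(12,272):
    s=hsv[v,310:332,1].astype(int); 
    z=Z[v,310:345]
    k=np.argmax(z>10); 
    if z[k]<22: pts.append((310+k-0.5,v))
W=cast(c,pts,15);y=W[:,1];A=np.polyfit(y,W[:,0],1)
r=W[:,0]-np.polyval(A,y);ok=abs(r)<1.0;A=np.polyfit(y[ok],W[ok,0],1);print('edge slope',A,ok.sum(),len(ok),r.std(), 'x at -14',np.polyval(A,-14))
cs,_=cv2.findContours((b&(Z>55)&(Z<66)).astype(np.uint8),cv2.RETR_EXTERNAL,cv2.CHAIN_APPROX_NONE)
for k in cs:
    if cv2.contourArea(k)<1000: continue
    w=cast(c,k.reshape(-1,2),60);d=(w[:,0]-np.polyval(A,w[:,1]))*np.cos(np.arctan(A[0]))
    print(np.round(w[:,:2].mean(0),1),'front gap %.2f back %.2f'%(d.min(),d.max()),cv2.minAreaRect(w[:,:2].astype(np.float32)))
print('table/board z',np.nanmedian(Z[200:270,100:170]),np.nanmedian(Z[100:250,440:500]),[np.nanmedian(Z[225:245,350:370])])
```

```text
edge slope [-3.62531801e-02  4.78504614e+02] 260 260 0.2483066471261476 x at -14 479.0121581915733
[ 510.2 -111.6] front gap 1.50 back 53.34 ((509.896240234375, -111.96131896972656), (51.90494918823242, 52.72415542602539), 31.20662498474121)
[507.3 -46.3] front gap 1.35 back 53.38 ((507.7049255371094, -46.94420623779297), (51.99829864501953, 51.6231689453125), 2.3787124156951904)
[505.3  20. ] front gap 1.57 back 53.30 ((505.24853515625, 19.541643142700195), (51.697269439697266, 51.170379638671875), 2.396442413330078)
table/board z 0.6848872099895982 15.61574749987897 [np.float64(61.66319929527198)]
```

View pics/w9z.png

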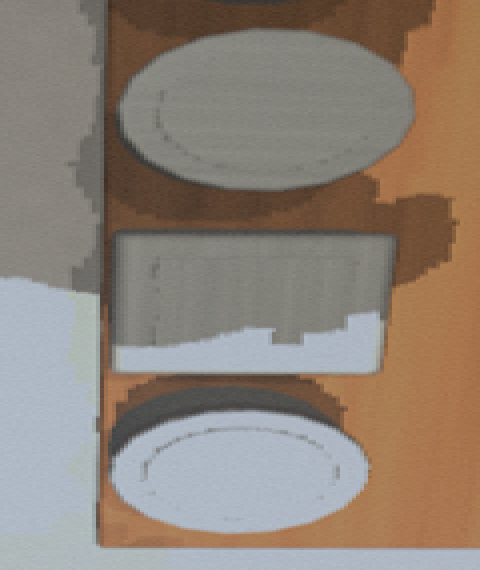

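All three visible tins show a gap of 1.35-1.57 mm. The row is in line within 0.2 mm and the square tin is square to the board. I'll take the straightedge again and draw the last 1.4 mm.

Request:
jog_arm(rows=[6,-30,0,0,0,0,8,-38,0,0,0,0,8,-38,0,0,0,0,8,-38,0,0,0,0,8,-38,0,0,0,0])

```text
time_s: 16.32
tool_pos: [515.1, -279.7, 255.8]
ee_rot: [[-0.001, 0.999, 0.033], [-0.001, 0.033, -0.999], [-1.0, -0.001, 0.001]]
ft_force: [0.3, 0.2, 0.2]
finger_gap: 60.1
```

Request:
jog_arm(rows=[8,-38,0,0,0,0,0,-30,-10,0,0,0,0,-15,-25,0,0,0,0,0,-30,0,0,0,0,0,-30,0,0,0])

```text
time_s: 16.73
tool_pos: [522.2, -362.9, 159.4]
ee_rot: [[-0.001, 1.0, 0.03], [-0.001, 0.03, -1.0], [-1.0, -0.001, 0.001]]
ft_force: [0.4, 0.0, -0.3]
finger_gap: 60.0
```

Request:
jog_arm(rows=[0,0,-25,0,0,0,0,0,-25,0,0,0,0,0,-20,0,0,0,0,0,-15,0,0,0,0,0,-5,0,0,0])

```text
time_s: 17.15
tool_pos: [521.0, -359.8, 67.3]
ee_rot: [[-0.005, 0.999, 0.033], [0.002, 0.033, -0.999], [-1.0, -0.005, -0.002]]
ft_force: [-0.7, -0.6, -0.8]
finger_gap: 60.1
```

Request:
jog_arm(rows=[0,0,0,0,0,0,0,0,0,0,0,0,0,0,0,0,0,0,0,0,0,0,0,0,0,0,0,0,0,0], fingers=0)

```text
time_s: 17.57
tool_pos: [524.6, -358.7, 72.5]
ee_rot: [[0.002, 0.999, 0.036], [-0.002, 0.036, -0.999], [-1.0, 0.002, 0.002]]
ft_force: [-1.2, -0.9, 3.1]
finger_gap: 19.2
```

Request:
jog_arm(rows=[0,0,0,0,0,0,0,0,0,0,0,0,0,0,0,0,0,0,0,0,0,0,0,0,0,0,0,0,0,0])

```text
time_s: 17.98
tool_pos: [524.5, -358.7, 72.4]
ee_rot: [[0.002, 0.999, 0.036], [-0.002, 0.036, -0.999], [-1.0, 0.002, 0.002]]
ft_force: [-1.6, -0.7, 5.7]
finger_gap: 19.2
```

Request:
jog_arm(rows=[0,0,10,0,0,0,0,0,25,0,0,0,0,0,30,0,0,0,0,0,30,0,0,0,0,0,20,0,0,0])

```text
time_s: 18.4
tool_pos: [524.7, -357.6, 189.6]
ee_rot: [[0.002, 0.999, 0.037], [-0.001, 0.037, -0.999], [-1.0, 0.002, 0.001]]
ft_force: [1.5, 0.2, -1.7]
finger_gap: 18.9
```

Request:
jog_arm(rows=[5,15,0,0,0,0,9,30,0,0,0,0,9,30,0,0,0,0,9,30,0,0,0,0,9,30,0,0,0,0])

```text
time_s: 18.82
tool_pos: [565.0, -221.1, 186.5]
ee_rot: [[-0.0, 0.999, 0.036], [0.0, 0.036, -0.999], [-1.0, -0.0, -0.0]]
ft_force: [0.5, 0.4, -1.9]
finger_gap: 19.0
```

Request:
jog_arm(rows=[9,30,0,0,0,0,9,30,0,0,0,0,9,30,0,0,0,0,9,30,0,0,0,0,9,30,0,0,0,0])

```text
time_s: 19.23
tool_pos: [609.9, -71.0, 186.5]
ee_rot: [[-0.0, 0.999, 0.037], [0.0, 0.037, -0.999], [-1.0, -0.0, -0.0]]
ft_force: [0.2, -0.7, -2.6]
finger_gap: 19.0
```

Request:
jog_arm(rows=[9,30,0,0,0,0,5,24,0,0,0,0,3,10,0,0,0,0,0,0,0,0,0,0,0,0,0,0,0,0])

```text
time_s: 19.65
tool_pos: [626.8, -9.0, 186.1]
ee_rot: [[-0.001, 0.999, 0.037], [-0.0, 0.037, -0.999], [-1.0, -0.001, 0.0]]
ft_force: [0.8, -0.7, -2.0]
finger_gap: 19.1
```

Request:
jog_arm(rows=[0,0,-18,0,0,0,0,0,-22,0,0,0,0,0,-22,0,0,0,0,0,-20,0,0,0,0,0,-14,0,0,0])

```text
time_s: 20.07
tool_pos: [625.8, -12.3, 87.9]
ee_rot: [[-0.003, 0.999, 0.032], [-0.002, 0.032, -0.999], [-1.0, -0.003, 0.001]]
ft_force: [-0.1, -0.3, -1.8]
finger_gap: 19.1
```

Request:
jog_arm(rows=[-8,-0.3,0,0,0,0,-12,-0.3,0,0,0,0,-14,-0.3,0,0,0,0,-14,-0.3,0,0,0,0,-10,-0.3,0,0,0,0])

```text
time_s: 20.48
tool_pos: [567.7, -13.2, 90.1]
ee_rot: [[-0.001, 0.999, 0.033], [-0.001, 0.033, -0.999], [-1.0, -0.001, 0.001]]
ft_force: [1.3, -0.3, -1.0]
finger_gap: 19.2
```

Request:
jog_arm(rows=[-6,0,0,0,0,0,-3,0,0,0,0,0,0,0,0,0,0,0,0,0,0,0,0,0,0,0,0,0,0,0])

```text
time_s: 20.9
tool_pos: [560.6, -10.7, 90.2]
ee_rot: [[0.0, 0.999, 0.035], [0.0, 0.035, -0.999], [-1.0, 0.0, -0.0]]
ft_force: [0.0, -0.5, -1.6]
finger_gap: 19.2
```

Request:
jog_arm(rows=[-1.5,0,0,0,0,0.0005,-1.5,0,0,0,0,0,-1.2,0,0,0,0,0,-0.8,0,0,0,0,0,-0.4,0,0,0,0,0])

```text
time_s: 21.32
tool_pos: [555.1, -10.3, 90.3]
ee_rot: [[0.001, 0.999, 0.037], [0.0, 0.037, -0.999], [-1.0, 0.001, -0.0]]
ft_force: [3.4, 0.3, -2.9]
finger_gap: 19.3
```

Request:
jog_arm(rows=[0,0,0,0,0,0,0,0,0,0,0,0,0,0,0,0,0,0,0,0,0,0,0,0,0,0,0,0,0,0])

```text
time_s: 21.73
tool_pos: [554.9, -10.3, 90.2]
ee_rot: [[0.0, 0.999, 0.037], [0.0, 0.037, -0.999], [-1.0, 0.0, -0.0]]
ft_force: [4.0, 0.2, -1.7]
finger_gap: 19.1
```

Request:
jog_arm(rows=[4,0.2,0,0,0,0,10,0.4,0,0,0,0,15,0.4,0,0,0,0,18,0.4,0,0,0,0,10,0,10,0,0,0])

```text
time_s: 22.15
tool_pos: [610.9, -9.4, 97.8]
ee_rot: [[-0.005, 0.999, 0.036], [-0.0, 0.036, -0.999], [-1.0, -0.005, -0.0]]
ft_force: [-1.8, 0.6, -1.2]
finger_gap: 19.1
```

Request:
jog_arm(rows=[5,0,20,0,0,0,0,0,25,0,0,0,0,0,25,0,0,0,0,0,15,0,0,0,0,-15,5,0,0,0])

```text
time_s: 22.57
tool_pos: [617.2, -19.8, 193.2]
ee_rot: [[0.002, 0.999, 0.042], [0.002, 0.042, -0.999], [-1.0, 0.003, -0.002]]
ft_force: [0.8, 1.2, -1.1]
finger_gap: 19.2
```

Request:
jog_arm(rows=[-9,-30,0,0,0,0,-9,-30,0,0,0,0,-9,-30,0,0,0,0,-9,-30,0,0,0,0,-9,-30,0,0,0,0])

```text
time_s: 22.98
tool_pos: [570.2, -175.2, 189.5]
ee_rot: [[-0.003, 0.999, 0.037], [0.0, 0.037, -0.999], [-1.0, -0.003, -0.001]]
ft_force: [1.0, 0.0, -2.1]
finger_gap: 19.2
```

Request:
jog_arm(rows=[-9,-30,0,0,0,0,-9,-30,0,0,0,0,-9,-30,0,0,0,0,-9,-30,0,0,0,0,-9,-30,0,0,0,0])

```text
time_s: 23.4
tool_pos: [525.2, -325.1, 189.5]
ee_rot: [[-0.002, 0.999, 0.036], [0.001, 0.036, -0.999], [-1.0, -0.002, -0.001]]
ft_force: [0.1, -0.0, -1.9]
finger_gap: 19.2
```

Request:
jog_arm(rows=[-4,-24,0,0,0,0,0,-10,-5,0,0,0,0,0,-20,0,0,0,0,0,-25,0,0,0,0,0,-25,0,0,0])

```text
time_s: 23.82
tool_pos: [522.6, -357.4, 114.0]
ee_rot: [[-0.001, 0.999, 0.037], [0.001, 0.037, -0.999], [-1.0, -0.0, -0.001]]
ft_force: [0.3, -0.5, -2.2]
finger_gap: 19.3
```

Request:
jog_arm(rows=[0,0,-16,0,0,0,0,0,-12,0,0,0,0,0,-8,0,0,0,0,0,-3,0,0,0,0,0,-1,0,0,0])

```text
time_s: 24.23
tool_pos: [522.8, -357.7, 75.0]
ee_rot: [[-0.0, 0.999, 0.037], [0.0, 0.037, -0.999], [-1.0, -0.0, -0.0]]
ft_force: [-0.6, 0.1, -0.7]
finger_gap: 18.9
```

Request:
jog_arm(rows=[0,0,0,0,0,0,0,0,0,0,0,0,0,0,0,0,0,0,0,0,0,0,0,0,0,0,0,0,0,0])

```text
time_s: 24.65
tool_pos: [522.9, -358.2, 75.6]
ee_rot: [[0.001, 0.999, 0.036], [-0.0, 0.036, -0.999], [-1.0, 0.001, 0.0]]
ft_force: [-0.3, -0.7, -0.9]
finger_gap: 19.5
```

Request:
jog_arm(rows=[0,0,-1,0,0,0,0,0,-1,0,0,0,0,0,-1,0,0,0,0,0,0,0,0,0,0,0,0,0,0,0])

```text
time_s: 25.07
tool_pos: [522.6, -358.0, 72.0]
ee_rot: [[-0.0, 0.999, 0.036], [0.0, 0.036, -0.999], [-1.0, -0.0, -0.0]]
ft_force: [-0.3, 0.6, -1.2]
finger_gap: 18.9
```

Request:
jog_arm(rows=[0,0,0,0,0,0,0,0,0,0,0,0,0,0,0,0,0,0,0,0,0,0,0,0,0,0,0,0,0,0], fingers=60)

```text
time_s: 25.48
tool_pos: [522.7, -358.0, 72.2]
ee_rot: [[0.0, 0.999, 0.037], [-0.0, 0.037, -0.999], [-1.0, 0.0, 0.0]]
ft_force: [-0.3, 0.1, -0.0]
finger_gap: 60.0
```

Request:
jog_arm(rows=[0,0,10,0,0,0,0,0,25,0,0,0,0,0,30,0,0,0,0,0,40,0,0,0,0,0,40,0,0,0])

```text
time_s: 25.9
tool_pos: [522.1, -357.5, 218.9]
ee_rot: [[-0.001, 0.999, 0.037], [0.001, 0.037, -0.999], [-1.0, -0.001, -0.001]]
ft_force: [1.1, -0.5, -0.2]
finger_gap: 60.2
```

Request:
jog_arm(rows=[0,20,20,0,0,0,-8,35,10,0,0,0,-8,35,10,0,0,0,-8,35,0,0,0,0,-8,35,0,0,0,0])

```text
time_s: 26.32
tool_pos: [490.5, -196.3, 258.8]
ee_rot: [[0.002, 0.999, 0.037], [-0.001, 0.037, -0.999], [-1.0, 0.002, 0.001]]
ft_force: [0.8, 0.9, 0.5]
finger_gap: 60.0
```

Request:
jog_arm(rows=[-8,35,0,0,0,0,-4,35,0,0,0,0,0,25,0,0,0,0,0,10,0,0,0,0,0,0,0,0,0,0], fingers=85)

```text
time_s: 26.73
tool_pos: [478.9, -89.9, 258.3]
ee_rot: [[0.002, 0.999, 0.042], [-0.0, 0.042, -0.999], [-1.0, 0.002, 0.001]]
ft_force: [0.4, -1.0, -0.1]
finger_gap: 85.0
```

```bash
cat > wg.py <<'E'
from h import *
import sys
n=sys.argv[1];lo=int(sys.argv[2]) if len(sys.argv)>2 else 12
c=capture('wrist');pickle.dump(c,open(f'wrist{n}.pkl','wb'));cv2.imwrite(f'pics/wrist{n}.png',c['image'][:,:,::-1]);P=cloud(c);Z=P[...,2]
R=cv2.Rodrigues(np.array(c['rvec'],float))[0];print('cam',-R.T@np.array(c['tvec']).ravel(),arm.get_state()['tool_pos'])
b=(P[...,0]>450)&(P[...,0]<700)&(abs(P[...,1])<180)
pts=[]
for v in range(lo,272):
    z=Z[v,290:360];k=np.argmax(z>10)
    if 10<z[k]<22: pts.append((290+k-0.5,v))
W=cast(c,pts,15);y=W[:,1];A=np.polyfit(y,W[:,0],1);r=W[:,0]-np.polyval(A,y);ok=abs(r)<1;A=np.polyfit(y[ok],W[ok,0],1)
print('edge',A,ok.sum(),len(ok))
cs,_=cv2.findContours((b&(Z>55)&(Z<66)).astype(np.uint8),cv2.RETR_EXTERNAL,cv2.CHAIN_APPROX_NONE)
for k in cs:
    if cv2.contourArea(k)<1000: continue
    w=cast(c,k.reshape(-1,2),60);d=(w[:,0]-np.polyval(A,w[:,1]))*np.cos(np.arctan(A[0]))
    print(np.round(w[:,:2].mean(0),1),'front gap %.2f back %.2f'%(d.min(),d.max()),np.round(np.ravel(cv2.minAreaRect(w[:,:2].astype(np.float32))[0]),1),cv2.minAreaRect(w[:,:2].astype(np.float32))[1:])
E
python3 wg.py 10
```

```text
cam [475.0494809   -5.36409718 384.34603066] [478.8506755  -92.46558888 257.91768001]
edge [-3.58384545e-02  4.78491491e+02] 148 148
[ 507.9 -111.9] front gap -0.25 back 51.08 [ 507.8 -112.2] ((51.288177490234375, 53.003631591796875), 5.360354900360107)
[505.3 -46.2] front gap -0.90 back 51.26 [505.4 -46.5] ((52.122493743896484, 51.697227478027344), 2.395423650741577)
[503.1  19.9] front gap -0.66 back 51.18 [503.1  19.4] ((51.799625396728516, 51.32809066772461), 2.42649245262146)
```

View pics/wrist10.png

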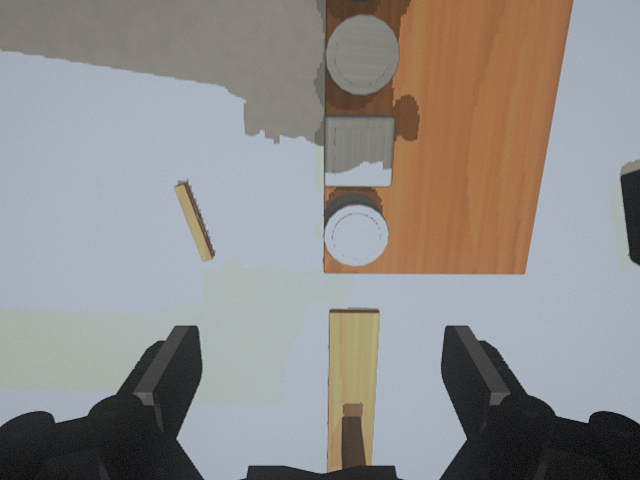

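The backs moved 2.1 mm, so the fronts are now within about 0.7 mm of the edge and in line within 0.2 mm. The straightedge lies on the dryer top at the bottom of the view. Next is the new tin: travel to it and turn the jaws to its sides.

Request:
jog_arm(rows=[0,20,0,0,0,0.08,0,30,0,0,0,0.1,0,30,0,0,0,0.1,0,30,0,0,0,0.1,0,30,0,0,0,0.1])

```text
time_s: 27.2
tool_pos: [479.2, 45.8, 257.2]
ee_rot: [[0.0, 0.869, 0.495], [-0.0, 0.495, -0.869], [-1.0, -0.0, 0.0]]
ft_force: [-0.1, -0.2, 0.1]
finger_gap: 84.9
```

Request:
jog_arm(rows=[0,30,0,0,0,0.1,0,30,0,0,0,0.1,0,30,0,0,0,0.1,0,30,0,0,0,0.1,0,30,0,0,0,0.1])

```text
time_s: 27.62
tool_pos: [480.0, 195.9, 257.1]
ee_rot: [[0.0, 0.526, 0.851], [-0.0, 0.851, -0.526], [-1.0, -0.0, 0.0]]
ft_force: [0.4, 0.2, 0.2]
finger_gap: 85.2
```

Request:
jog_arm(rows=[1,30,-10,0,0,0.1,1,30,-15,0,0,0.1,1,25,-15,0,0,0.1,1,13,-10,0,0,0.1,1,0,0,0,0,0])

```text
time_s: 28.03
tool_pos: [483.3, 295.7, 204.3]
ee_rot: [[-0.004, 0.147, 0.989], [-0.0, 0.989, -0.147], [-1.0, -0.001, -0.004]]
ft_force: [-1.4, -0.5, -0.8]
finger_gap: 85.0
```

Request:
jog_arm(rows=[0,0,0,0,0,0,0,0,0,0,0,0,0,0,0,0,0,0,0,0,0,0,0,0,0,0,0,0,0,0])

```text
time_s: 28.45
tool_pos: [484.3, 294.0, 207.8]
ee_rot: [[0.001, 0.156, 0.988], [-0.0, 0.988, -0.156], [-1.0, -0.0, 0.001]]
ft_force: [-0.7, -0.0, -0.4]
finger_gap: 84.8
```

Run:
```python
from h import *
s=arm.get_state();print(s['tool_pos'],np.degrees(np.arctan2(s['ee_rot'][1][1],s['ee_rot'][0][1])),s['joint_positions'])
c=capture('wrist');cv2.imwrite('pics/w11.png',c['image'][:,:,::-1]);P=cloud(c);Z=P[...,2]
rects(c,(Z>40)&(Z<50),45,300)
c=capture('top');pickle.dump(c,open('top11.pkl','wb'));cv2.imwrite('pics/top11.png',c['image'][:,:,::-1])
```

```text
[484.34476609 294.03534672 207.76773093] 81.01560115402594 [ 0.10741161  0.42668859 -0.93292985  1.56669351  0.35108     1.32503382
  0.54534397]
px(70,267) area 467 rect c(493.1,102.5) 50.1x24.5 ang 25.7 deg mom [491.5 106.3] fill 0.22
px(324,214) area 5201 rect c(482.1,296.2) 52.1x51.6 ang 81.1 deg mom [481.1 296.3] fill 0.98
```

View pics/w11.png

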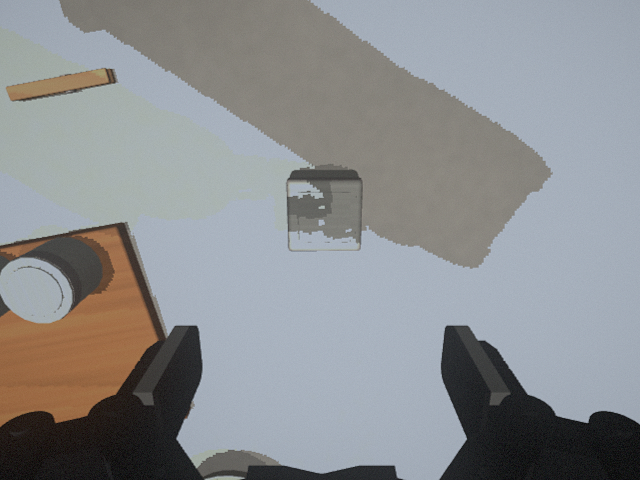

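The new tin is at (324,214) in the view, world (482,296), 81.1°, and the tool is at 81.0°. I'll shift 2 mm, descend and grip it.

Request:
jog_arm(rows=[-0.5,0.5,-20,0,0,0,-0.5,0.5,-25,0,0,0,-0.5,0.5,-25,0,0,0,-0.5,0.5,-25,0,0,0,0,0,-25,0,0,0])

```text
time_s: 28.97
tool_pos: [481.7, 296.9, 86.3]
ee_rot: [[0.001, 0.154, 0.988], [0.0, 0.988, -0.154], [-1.0, 0.0, 0.001]]
ft_force: [-0.0, 0.2, 0.2]
finger_gap: 85.1
```

Request:
jog_arm(rows=[0,0,-20,0,0,0,0,0,-15,0,0,0,0,0,-13,0,0,0,0,0,-8,0,0,0,0,0,-4,0,0,0])

```text
time_s: 29.38
tool_pos: [481.4, 296.7, 26.2]
ee_rot: [[-0.001, 0.154, 0.988], [-0.001, 0.988, -0.154], [-1.0, -0.001, -0.001]]
ft_force: [-0.1, -0.4, -0.1]
finger_gap: 85.0
```

Request:
jog_arm(rows=[0,0,0,0,0,0,0,0,0,0,0,0,0,0,0,0,0,0,0,0,0,0,0,0,0,0,0,0,0,0], fingers=0, force=40)

```text
time_s: 29.8
tool_pos: [482.3, 297.5, 28.2]
ee_rot: [[0.002, 0.154, 0.988], [0.001, 0.988, -0.154], [-1.0, 0.001, 0.002]]
ft_force: [-1.0, -0.1, 5.0]
finger_gap: 51.6
```

Request:
jog_arm(rows=[0,0,0,0,0,0,0,0,0,0,0,0,0,0,0,0,0,0,0,0,0,0,0,0,0,0,0,0,0,0])

```text
time_s: 30.22
tool_pos: [482.3, 297.5, 28.2]
ee_rot: [[0.002, 0.154, 0.988], [0.001, 0.988, -0.154], [-1.0, 0.001, 0.002]]
ft_force: [-0.5, 0.3, 6.9]
finger_gap: 51.3
```

Request:
jog_arm(rows=[0,0,10,0,0,0,0,0,25,0,0,0,0,0,30,0,0,0,0,0,30,0,0,0,0,0,15,0,0,0])

```text
time_s: 30.63
tool_pos: [482.2, 298.1, 141.2]
ee_rot: [[0.003, 0.153, 0.988], [0.002, 0.988, -0.153], [-1.0, 0.002, 0.003]]
ft_force: [1.9, 1.3, -1.0]
finger_gap: 51.3
```

Request:
jog_arm(rows=[4,-15,0,0,0,0.012,6,-28,0,0,0,0.016,7,-30,0,0,0,0.016,7,-30,0,0,0,0.016,7,-30,0,0,0,0.016])

```text
time_s: 31.05
tool_pos: [512.5, 162.7, 137.6]
ee_rot: [[-0.0, 0.077, 0.997], [-0.0, 0.997, -0.077], [-1.0, -0.0, 0.0]]
ft_force: [1.3, -0.4, -2.0]
finger_gap: 51.0
```

Request:
jog_arm(rows=[7,-30,0,0,0,0.016,7,-30,0,0,0,0.016,7,-30,0,0,0,0.016,7,-30,0,0,0,0.016,7,-30,0,0,0,0.016])

```text
time_s: 31.47
tool_pos: [547.5, 12.4, 137.6]
ee_rot: [[-0.0, -0.003, 1.0], [-0.0, 1.0, 0.003], [-1.0, -0.0, -0.0]]
ft_force: [0.7, 0.2, -1.5]
finger_gap: 51.5
```

Request:
jog_arm(rows=[7,-30,0,0,0,0.016,6,-20,0,0,0,0.016,2,-9,0,0,0,0.003,0,0,0,0,0,0,0,0,0,0,0,0])

```text
time_s: 31.88
tool_pos: [562.3, -44.0, 137.2]
ee_rot: [[-0.0, -0.036, 0.999], [0.001, 0.999, 0.036], [-1.0, 0.001, -0.0]]
ft_force: [-0.7, 1.0, -0.9]
finger_gap: 51.8
```

Run:
```python
from h import *
s=arm.get_state();print(s['tool_pos'],np.degrees(np.arctan2(s['ee_rot'][1][1],s['ee_rot'][0][1])))
for n in('side','wrist'):
    c=capture(n);cv2.imwrite(f'pics/{n}12.png',c['image'][:,:,::-1]);P=cloud(c);Z=P[...,2]
    b=(P[...,0]>450)&(P[...,0]<700)&(abs(P[...,1])<180)
    hsv=cv2.cvtColor(c['image'],cv2.COLOR_RGB2HSV)
    print(n);rects(c,b&(Z>55)&(Z<66)&(hsv[...,1]<60),60,200)
    m=b&(Z>145)&(Z<165)&(P[...,0]>520)&(P[...,0]<600);z=np.nanmedian(Z[m]);print('held',z);rects(c,m,z,100)
```

```text
[562.28451261 -44.02372453 137.22907839] 92.09138260508173
side
px(353,286) area 733 rect c(501.4,88.8) 50.6x55.0 ang 21.8 deg mom [501.1  89.2] fill 0.76
px(365,255) area 634 rect c(503.4,22.2) 49.7x54.5 ang 20.0 deg mom [503.5  22.9] fill 0.78
px(377,227) area 690 rect c(505.7,-42.6) 51.9x56.3 ang 2.1 deg mom [505.5 -42.9] fill 0.90
px(387,200) area 490 rect c(508.9,-109.5) 51.0x55.8 ang 5.7 deg mom [ 508.5 -109.2] fill 0.75
held 153.5893349343953
px(354,181) area 367 rect c(550.2,-39.6) 88.6x33.8 ang 84.4 deg mom [548.6 -37.3] fill 0.44
wrist
px(594,153) area 8966 rect c(501.6,80.8) 52.4x46.1 ang 15.9 deg mom [499.8  82.7] fill 0.81
px(459,152) area 9631 rect c(502.7,19.4) 52.2x51.8 ang 48.3 deg mom [501.7  19.3] fill 0.78
px(318,150) area 12029 rect c(505.1,-46.8) 51.6x51.9 ang 2.2 deg mom [503.5 -46.9] fill 0.98
px(179,151) area 9680 rect c(507.5,-112.0) 51.2x53.2 ang 37.9 deg mom [ 506.5 -112. ] fill 0.77
held 154.99899979750086
px(321,372) area 29436 rect c(559.3,-43.2) 55.2x81.6 ang 2.2 deg mom [557.1 -43.3] fill 0.71
```

View pics/side12.png

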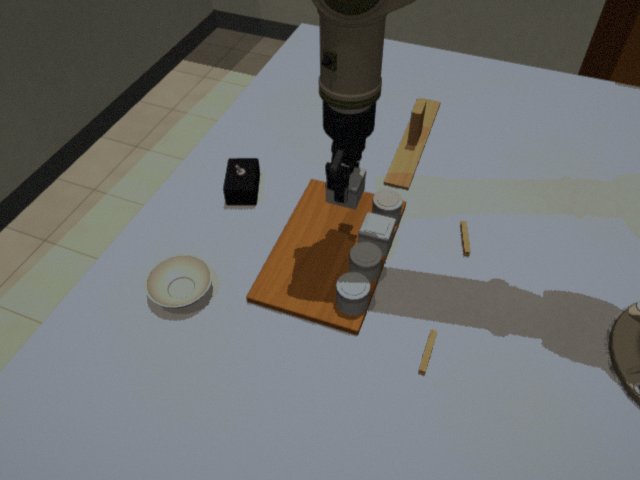

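View pics/wrist12.png

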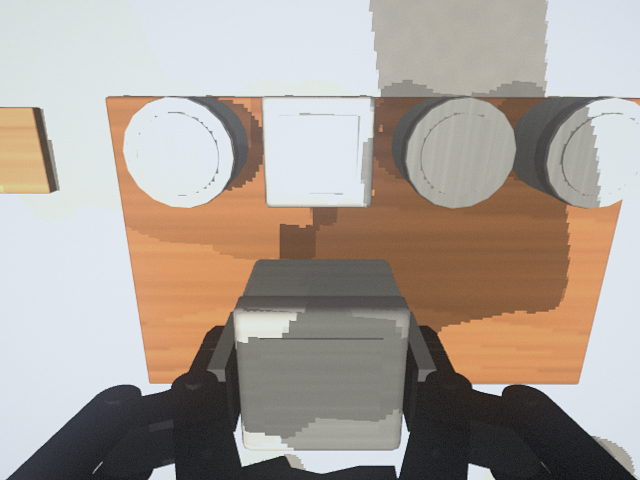

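The wrist view shows the held tin squarely in line with the square tin, whose back edge is at row 207. I'll compute the held tin's front face before lowering.

Run:
```python
from h import *
c=capture('wrist');P=cloud(c);Z=P[...,2]
print('profile z at cols 280..360 rows', [(v,round(float(np.nanmedian(Z[v,290:350])),1)) for v in range(200,330,8)])
m=(Z>150)&(Z<158)
for u in (250,290,320,350,390):
    v=np.argmax(m[:,u]);print(u,v,cast(c,[u,v-.5],154)[0][:2],'bottom?',[cast(c,[u,k],109)[0][:2].round(1) for k in [np.argmax(Z[:,u]>100)]])
    b=np.where(m[:,u])[0].max();print('  back',cast(c,[u,b+.5],154)[0][:2])
    sq=(Z[:,u]>56)&(Z[:,u]<66);vv=np.where(sq)[0]
    if len(vv):print('  row-tin back',vv.max(),cast(c,[u,vv.max()+.5],60)[0][:2])
```

```text
profile z at cols 280..360 rows [(200, 60.4), (208, 15.6), (216, 15.4), (224, 15.5), (232, 15.5), (240, 15.6), (248, 15.6), (256, 15.4), (264, 117.7), (272, 125.1), (280, 131.8), (288, 137.9), (296, 144.2), (304, 149.7), (312, 152.9), (320, 154.4), (328, 154.7)]
250 304 [535.38663547 -64.19146244] bottom? [array([546.7, -71.4])]
  back [589.07113298 -64.9787609 ]
290 306 [535.57032352 -52.76488839] bottom? [array([539.3, -55.8])]
  back [588.55130531 -51.91808899]
  row-tin back 207 [531.72635394 -59.28570506]
320 304 [534.59023583 -44.21262942] bottom? [array([538.8, -44.2])]
  back [588.16142441 -42.12232976]
  row-tin back 207 [531.13971838 -44.58101092]
350 305 [534.56744245 -35.63021358] bottom? [array([538.3, -32.5])]
  back [587.77153479 -32.32635169]
  row-tin back 207 [530.55307223 -29.87605145]
390 304 [533.79379989 -24.23288606] bottom? [array([541.5, -16.7])]
  back [587.25166841 -19.26470717]
```

The gap to the square tin's back will be about 4 mm, with sides parallel. I'll lower it straight down.

Request:
jog_arm(rows=[0,0,-15,0,0,0,0,0,-20,0,0,0,0,0,-20,0,0,0,0,0,-16,0,0,0,0,0,-10,0,0,0])

```text
time_s: 32.45
tool_pos: [561.5, -43.3, 54.5]
ee_rot: [[-0.002, -0.039, 0.999], [0.0, 0.999, 0.039], [-1.0, 0.0, -0.002]]
ft_force: [-1.2, -0.5, -1.3]
finger_gap: 51.4
```

Request:
jog_arm(rows=[0,0,-6,0,0,0,0,0,-3,0,0,0,0,0,-1.5,0,0,0,0,0,0,0,0,0,0,0,0,0,0,0])

```text
time_s: 32.87
tool_pos: [563.2, -44.8, 46.4]
ee_rot: [[0.001, -0.037, 0.999], [-0.0, 0.999, 0.037], [-1.0, -0.0, 0.001]]
ft_force: [0.4, -0.6, -0.9]
finger_gap: 51.4
```

Request:
jog_arm(rows=[0,0,-1,0,0,0,0,0,-1,0,0,0,0,0,-0.7,0,0,0,0,0,0,0,0,0,0,0,0,0,0,0])

```text
time_s: 33.28
tool_pos: [562.8, -45.1, 43.2]
ee_rot: [[0.0, -0.037, 0.999], [-0.0, 0.999, 0.037], [-1.0, -0.0, 0.0]]
ft_force: [-0.9, -0.9, 2.8]
finger_gap: 51.2
```

Run:
```python
from h import *
s=arm.get_state();print(s['tool_pos'],s['ft_force'])
c=capture('wrist');cv2.imwrite('pics/w13.png',c['image'][:,:,::-1])
c=capture('side');cv2.imwrite('pics/side13.png',cv2.resize(c['image'][150:340,240:440,::-1],None,fx=4,fy=3,interpolation=cv2.INTER_CUBIC))
```

```text
[562.83940892 -45.11221798  43.22982294] [-0.88135878 -0.90257661  2.77486086]
```

View pics/w13.png

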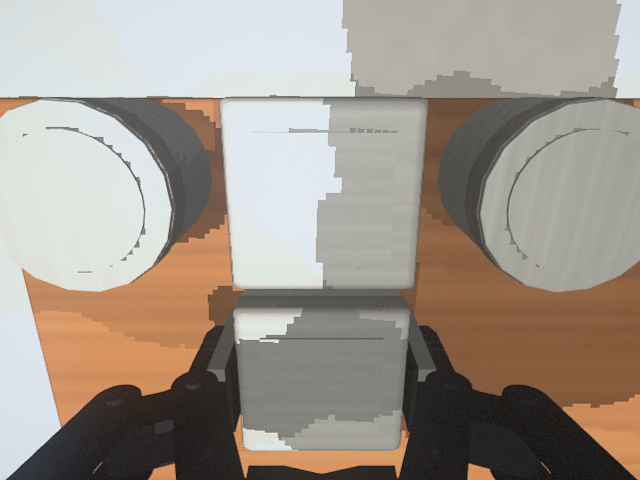

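View pics/side13.png

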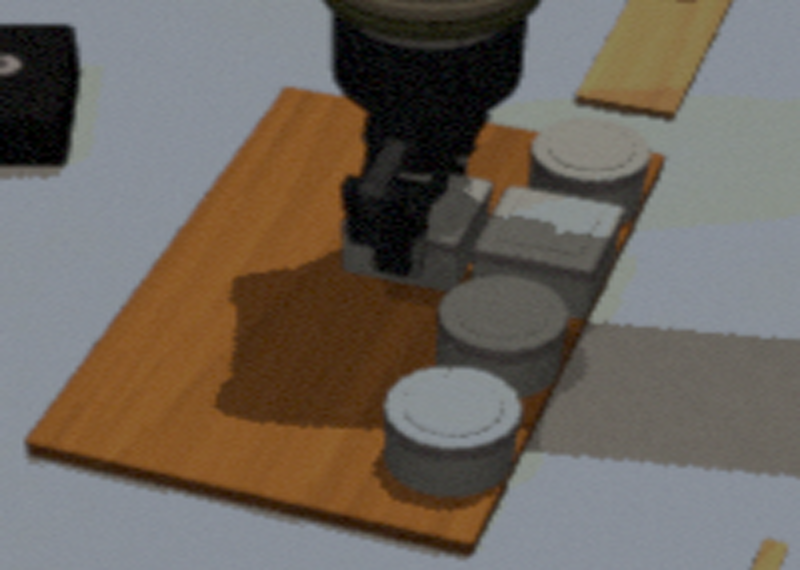

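The force reading is 2.8 N upward, so the tin is on the board. It stands about 4-5 mm behind the square tin and parallel to it. I'll release and lift away.

Request:
jog_arm(rows=[0,0,0,0,0,0,0,0,0,0,0,0,0,0,0,0,0,0,0,0,0,0,0,0,0,0,0,0,0,0], fingers=75)

```text
time_s: 33.8
tool_pos: [562.6, -44.9, 42.8]
ee_rot: [[-0.0, -0.037, 0.999], [0.0, 0.999, 0.037], [-1.0, 0.0, -0.0]]
ft_force: [0.2, 0.1, -0.2]
finger_gap: 74.8
```

Request:
jog_arm(rows=[0,0,8,0,0,0,0,0,15,0,0,0,0,0,25,0,0,0,0,0,35,0,0,0,0,0,40,0,0,0])

```text
time_s: 34.22
tool_pos: [561.4, -44.8, 166.3]
ee_rot: [[-0.003, -0.037, 0.999], [0.001, 0.999, 0.037], [-1.0, 0.001, -0.003]]
ft_force: [1.2, -0.0, 0.8]
finger_gap: 75.0
```

Request:
jog_arm(rows=[0,10,30,0,0,0,-5,30,20,0,0,0,-8,40,0,0,0,0,-8,40,0,0,0,0,-8,40,0,0,0,0])

```text
time_s: 34.63
tool_pos: [533.3, 116.5, 217.2]
ee_rot: [[0.002, -0.036, 0.999], [-0.0, 0.999, 0.036], [-1.0, -0.0, 0.002]]
ft_force: [0.2, -0.1, 0.1]
finger_gap: 74.8
```

Request:
jog_arm(rows=[-8,40,0,0,0,0,-8,40,0,0,0,0,-8,40,0,0,0,0,0,30,0,0,0,0,0,15,0,0,0,0])

```text
time_s: 35.05
tool_pos: [507.3, 285.3, 217.0]
ee_rot: [[0.0, -0.043, 0.999], [0.002, 0.999, 0.043], [-1.0, 0.002, 0.0]]
ft_force: [-0.4, -0.5, -0.8]
finger_gap: 74.9
```

Run:
```python
from h import *
s=arm.get_state();print(s['time_s'],s['tool_pos'])
for n in('top','side'):
    c=capture(n);cv2.imwrite(f'pics/{n}14.png',c['image'][:,:,::-1]);P=cloud(c);Z=P[...,2]
    b=(P[...,0]>300)&(P[...,0]<900)&(P[...,1]<180)&(P[...,1]>-560)
    hsv=cv2.cvtColor(c['image'],cv2.COLOR_RGB2HSV)
    print(n);rects(c,b&(Z>55)&(Z<66)&(hsv[...,1]<60),60,200)
    print('timer');rects(c,b&(Z>40)&(Z<50)&(P[...,0]>730),45,300)
    print('bar/pins');rects(c,b&(Z>4)&(Z<12)&(hsv[...,1]>70),8)
```

```text
35.05 [507.2826453  285.25106968 217.01443471]
top
px(283,287) area 460 rect c(503.3,86.4) 49.9x49.3 ang 89.3 deg mom [502.6  86.1] fill 0.80
px(315,286) area 454 rect c(504.4,20.2) 49.6x49.2 ang 89.1 deg mom [504.8  20. ] fill 0.79
px(347,284) area 574 rect c(507.1,-46.3) 51.4x50.7 ang 1.7 deg mom [507.  -46.4] fill 0.92
px(379,283) area 462 rect c(510.2,-112.0) 50.2x49.5 ang 43.7 deg mom [ 509.5 -112.1] fill 0.77
px(346,256) area 561 rect c(564.3,-44.9) 49.7x52.0 ang 89.0 deg mom [565.  -44.9] fill 0.93
timer
px(367,152) area 1051 rect c(790.4,-94.6) 60.3x89.7 ang 22.1 deg mom [790.5 -94.7] fill 0.93
bar/pins
px(378,353) area 45 rect c(361.0,-107.0) 10.5x40.4 ang 17.5 deg mom [ 362.1 -109.1] fill 0.47
px(278,350) area 36 rect c(369.3,105.2) 32.4x8.4 ang 89.5 deg mom [369.5 104.4] fill 0.59
px(261,350) area 39 rect c(368.5,141.9) 36.8x10.5 ang 89.5 deg mom [369.  141.6] fill 0.46
px(492,274) area 3086 rect c(524.5,-358.3) 49.7x298.6 ang 2.1 deg mom [ 524.4 -359.5] fill 0.95
side
px(353,286) area 741 rect c(501.4,88.8) 50.6x55.0 ang 21.8 deg mom [501.2  89.3] fill 0.77
px(365,255) area 644 rect c(503.4,22.3) 49.7x54.7 ang 20.0 deg mom [503.6  23. ] fill 0.79
px(377,227) area 703 rect c(506.1,-42.9) 52.5x55.8 ang 2.0 deg mom [505.9 -42.8] fill 0.92
px(345,218) area 606 rect c(563.8,-41.5) 52.1x56.5 ang 3.4 deg mom [561.9 -42.9] fill 0.83
px(387,200) area 494 rect c(508.6,-109.6) 51.5x55.4 ang 32.8 deg mom [ 508.6 -109. ] fill 0.75
timer
bar/pins
px(427,353) area 106 rect c(368.2,123.4) 9.5x78.1 ang 0.8 deg mom [368.4 126.7] fill 0.36
px(327,324) area 96 rect c(525.2,134.8) 98.1x7.1 ang 1.9 deg mom [525.2 135.3] fill 0.39
px(464,236) area 72 rect c(365.8,-122.2) 10.0x80.4 ang 17.3 deg mom [ 367.  -125.1] fill 0.37
px(411,152) area 1498 rect c(523.8,-356.5) 49.1x302.7 ang 2.2 deg mom [ 519.3 -315.3] fill 0.66
```

View pics/top14.png

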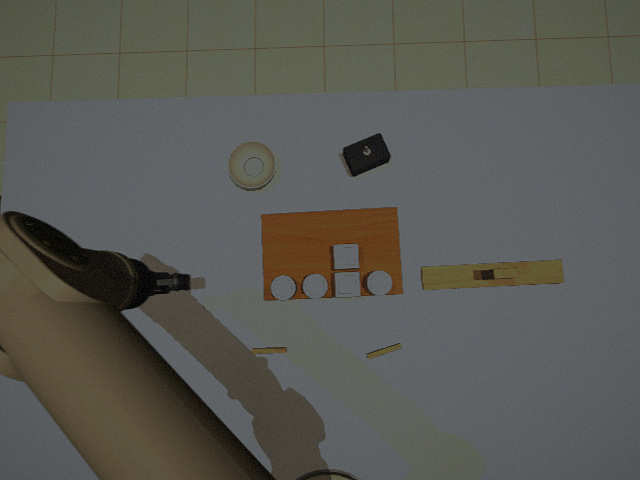

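View pics/side14.png

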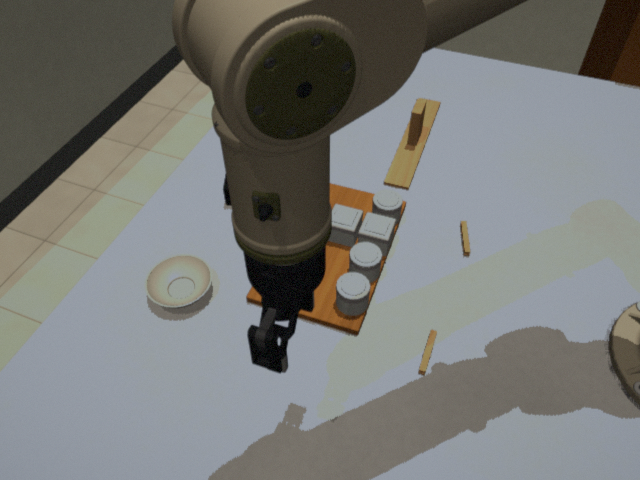

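Both views show the row in line at the front edge and the new tin about 5 mm behind the square one. The bar is flat on the dryer top at the right, and the dish, timer and pins have not moved. I'll let the arm settle and hand in.

Request:
jog_arm(rows=[0,0,0,0,0,0,0,0,0,0,0,0,0,0,0,0,0,0,0,0,0,0,0,0,0,0,0,0,0,0])

```text
time_s: 35.57
tool_pos: [510.1, 278.8, 216.0]
ee_rot: [[0.0, -0.035, 0.999], [-0.0, 0.999, 0.035], [-1.0, -0.0, 0.0]]
ft_force: [-0.2, 0.1, -0.2]
finger_gap: 75.2
```

```bash
python3 -c "
from station import arm,job
print(job.sign_off(),arm.get_state()['time_s'])"
```

```text
the job is handed in; nothing more can be done
the job is handed in; nothing more can be done
```

The job is handed in at about 36 s of the 72 s allowed; sign-off gives no verdict. I drew the four tins to the board's front edge with the straightedge and laid it flat on the dryer top, right of the board. Then I stood the new tin behind the square one.

After the first draw I laid the straightedge down to look. The tins were still about 1.4 mm short, so I took it up again and drew them the rest of the way before moving the new tin.

**Last checks**
- **Row:** the wrist view, covering three of the four tins, showed them in line within about 0.2 mm by their backs. Their fronts were about 0.3–0.9 mm past the board's front edge. The final top and side views still showed all four in line.
- **New tin:** upright on the board, about 5 mm behind the square tin and roughly parallel to it.
- **Everything else:** the timer and pins measured at their starting positions within about 1–2 mm. I checked the dish only by eye in the pictures, where it had not moved. The gripper was touching nothing.

**Disagreement:** the cameras differed by 1–2 mm on the distance to the front edge. I relied on the wrist view from almost directly above it, which has the least parallax. The final top view would put the fronts about 1 mm behind the edge instead, so "flush" is certain only to about 1 mm.

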